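# Change the mixed-up canister lids over

## Task

The wooden lids of the three storage canisters have been mixed up after washing, so none of them closes. Put each lid on the canister of its own shape, fully home with its flange down on the rim; the cork trivet is free to lay a lid aside on the way. Leave the canisters standing where they are, and do not disturb the egg cup, the salt shaker and the corked bottle.

Things in the scene. Friction and masses are not known exactly. Their poses are not given: they have to be found in the camera images.
- round_lid: Wooden lid, a round disc 95 mm across, 8 mm thick, 120 g, with an upright round knob (25 mm across), 26 mm tall, in the middle. Origin: centre of the flange's underside; grip top 34 mm above it. Below: a plug 11 mm deep, tapering from 77 to 71 mm across: it fits its own canister's mouth (1.5 mm play a side) and drops home by itself.
- square_lid: Wooden lid, square, 79 mm a side, 8 mm thick, 120 g, with an upright bar grip (14 mm thick along the lid's x, 42 mm long along its y), 26 mm tall, in the middle. Origin: centre of the flange's underside; grip top 34 mm above it. Below: a plug 11 mm deep, tapering from 61 to 55 mm square: it fits its own canister's mouth (1.5 mm play a side) and drops home by itself, at any quarter turn.
- oblong_lid: Wooden lid, oblong, 55 (x) by 117 mm (y), 8 mm thick, 120 g, with an upright bar grip (14 mm thick along the lid's x, 56 mm long along its y), 26 mm tall, in the middle. Origin: centre of the flange's underside; grip top 34 mm above it. Below: a plug 11 mm deep, tapering from 37 x 99 to 31 x 93 mm: it fits its own canister's mouth (1.5 mm play a side) and drops home by itself, either way round.
- round_canister: White ceramic canister, round, 96 mm across, 92 mm high, hollow, open mouth 80 mm across, 0.9 kg, loose. Origin: centre of its underside, z up. Its own lid is home when that lid's origin is 92 mm above this. At the start the oblong lid lies on its mouth, 11 mm too high on its plug.
- square_canister: White ceramic canister, square, 80 mm a side (along x and y), 84 mm high, hollow, open mouth 64 mm square, 0.9 kg, loose. Origin: centre of its underside, z up. Its own lid is home when that lid's origin is 84 mm above this. At the start the round lid lies on its mouth, 11 mm too high on its plug.
- oblong_canister: White ceramic canister, oblong, 56 (x) by 118 mm (y), 72 mm high, hollow, open mouth 40 x 102 mm, 0.9 kg, loose. Origin: centre of its underside, z up. Its own lid is home when that lid's origin is 72 mm above this. At the start the square lid lies on its mouth, 11 mm too high on its plug.
- trivet: Round cork trivet (pot stand) lying fixed on the worktop, 135 mm across and 10 mm thick, bare at the start and with clear space above: a free spot where a lid can be put down for a while. Origin: centre of its underside. A lid standing there on its plug has its origin 21 mm above this.
- egg_cup: Cream egg cup, 49 mm across and 60 mm high, standing among the canisters; a bystander. Origin: centre of its underside.
- salt_shaker: White salt shaker with a grey cap, 42 mm across and 74 mm high; a bystander. Behind and right of it stands a fixed green box 160 mm high (x over 0.62, y -0.1 to -0.35), a jar on its far half; right of that (x over 0.57, y under -0.4) leans a tall washboard. Origin: centre of its underside.
- corked_bottle: Small blue-grey glass bottle with a cork, 48 mm across and 66 mm high; a bystander. Origin: centre of its underside.

How it is judged:
At the end, for the whole second after the job is handed in: Each lid (round, square, oblong) is on the canister of its own shape: centred within 6 mm, its origin within 4 mm of the rim's height (92, 84 and 72 mm above the canister's underside), level within 0.08 rad, released and at rest, with all canisters upright within 0.05 rad (horizontal distance between round_lid and round_canister below 0.006 m and z of round_lid in the frame of round_canister between 0.088 and 0.096 m and angle between each of round_lid, square_lid, oblong_lid's own z axis and vertical below 0.08 rad and angle between each of round_canister, square_canister, oblong_canister's own z axis and vertical below 0.05 rad and linear speed of each of round_lid, square_lid, oblong_lid below 0.01 m/s and angular speed of each of round_lid, square_lid, oblong_lid below 0.1 rad/s and horizontal distance between square_lid and square_canister below 0.006 m and z of square_lid in the frame of square_canister between 0.08 and 0.088 m and horizontal distance between oblong_lid and oblong_canister below 0.006 m and z of oblong_lid in the frame of oblong_canister between 0.068 and 0.076 m); the robot touches nothing.
It fails at once if a canister is tipped or pushed more than 40 mm from its place (distance of any of round_canister, square_canister, oblong_canister from where it was at the start of the episode above 0.04 m or angle between any of round_canister, square_canister, oblong_canister's own z axis and vertical above 0.35 rad).
It fails at once if the egg cup, salt shaker or corked bottle is knocked over or pushed more than 25 mm (distance of any of egg_cup, salt_shaker, corked_bottle from where it was at the start of the episode above 0.025 m or angle between any of egg_cup, salt_shaker, corked_bottle's own z axis and vertical above 0.5 rad).
It also fails if it takes over 128 s, if anything falls off the work surface, if the arm or the gripper's body presses on something with over 40 N, if the wrist force passes 120 N, or if a joint passes its speed limit or range.

## Robot

A 6-joint arm with a two-finger parallel gripper is mounted at the origin on a cart in front of the work surface, level with it; the furniture and walls round the work are solid. World frame = base frame: x ahead of the robot, y to its left, z up, the work surface at z = 0. Lengths are in m, angles in rad, forces in N, time in s.
With the tool pointing down it reaches from about 0.375 to 0.9 m from the base axis. Payload 3.1 kg.
Tool frame: the origin (TCP) lies on the centre line of the jaws, within the pads' length; the fingertips stand 14 mm ahead of it and the grasp point (between the pads) lies 5 mm behind it; z points along the fingers, y is the line along which they close (so a half turn about z gives the same grasp; the last joint's range is limited). The gripper opens to 87 mm and grips with 3 to 60 N. Pads are 19 mm wide; open, the fingers measure 117 mm over their backs; the gripper's body (75 mm by 190 mm) begins 51 mm behind the grasp point.
Start: joints at [0.944, 0.527, 1.433, -0, 1.181, -0.178], TCP at [0.271, 0.563, 0.237] pointing down, gripper open.
Joint ranges: [-3.08, 3.08], [-0.75, 2.2], [0.22, 2.44], [-1.43, 4.57], [0, 2.65], [-2.85, 2.85]. Speed limits (rad/s): [2.79, 2.79, 3.14, 3.14, 3.14, 3.14].

## Interface

Orientations are given as a unit quaternion [x, y, z, w].
In Python, from rig import robot gives the robot as it stands.
- The arm moves only by the tool move_arm, never from a script. Its argument "commands" is a list of rows, each an object with "hand": the finger opening in cm, from 0 to 8.7; "travel": the shift along the tool's x, y, z in cm, a list of three; "twist": the turn, a rotation vector about the tool's x, y, z in degrees, a list of three. In form: [{"hand": hand, "travel": [dx, dy, dz], "twist": [wx, wy, wz]}, ...]. A call has 1 to 5 rows; each row shifts and turns the commanded pose from where the row before left it, along the tool's axes as they then stand; what a row does not reach is not made up. A row lasts 1/12 s, in which the tool goes at most 41.7 mm and 7.16 degrees, less where a joint would pass 70% of its speed; a pose out of reach is approached as far as the arm can. A call is refused whole if a number of a shift passes 4.17 or a number of a turn 7.16, either way. A call with a gripper value outside its range is refused whole. The fingers move at their own pace and stop on an object; "force" is the grip in N (left out, the last holds). Time passes only in rows, so rows that do not move let the fingers close. It gives the time, the measured TCP pose, the force, the opening and the grip force at its end, in the units of the state.
- robot.get_obs(): the state, without advancing time (a new reading comes with each control period).
- robot.camera(name): name is "scene" or "top"; returns a dict with "frame" (480x640x3 uint8, red, green, blue), "fov_y" (degrees; the focal length in pixels is half the picture's height over the tangent of half this angle, whatever the lens; pixels are square), "cx", "cy" (the principal point, pixels), "extrinsics" (4x4, takes a point from camera to world coordinates). Camera axes: x right, y down, z forward; pixel columns grow to the right and rows downward; lengths in m; the calibration is good to about 2 mm. A picture is of the moment at which its call begins. There is no depth.
- robot.hand_in(): hands the job in; it is judged then, once.
The state is a dict: "time": time; "q": joint angles; "joint_velocities": joint speeds; "joint_torque": joint torques, N m; "position": TCP position; "tool_rot": TCP orientation; "ft_force": force on the tool from outside, world axes, zero at the start; "moment": the same for the moment, N m; "grip_width": finger opening in m; "grip_force": force on a finger pad.
Only numpy, scipy, OpenCV 4.12 (cv2) and the standard library are available. Lean on these libraries where they do the work, as an engineer would, in place of code of your own. Each camera call takes 0.05 s, during which the arm holds its last target. There are 200 camera calls.

## Working session

There is one attempt and no reset: what is moved stays moved. The work goes in short steps, Python scripts to look and compute and a tool call to move; the robot and the scene stay as the last step left them, time stands still between calls to the robot, and variables do not carry over. Pictures are saved under pics/ and viewed, at most 14 in all, crops included, and the job is handed in when it is done.

Besides the shell and the picture viewer there is one more tool, called after "Request:" as name(argument=value, ...) on one line, values as JSON. move_arm: Moves the arm, as the interface text tells. Its arguments: {"type":"object","properties":{"commands":{"type":"array"},"force":{"type":"number"}},"required":["commands"]}

```bash
mkdir -p pics; ls; python3 - <<'E'
from rig import robot
import cv2,pickle
o=robot.get_obs();print(o)
for n in ("scene","top"):
    c=robot.camera(n);pickle.dump(c,open(f"pics/{n}0.pkl","wb"))
    cv2.imwrite(f"pics/{n}0.png",c["frame"][:,:,::-1]);print(n,c["fov_y"],c["cx"],c["cy"],c["extrinsics"])
E
```

```text
pics
{'time': 0.0, 'q': array([ 9.43497216e-01,  5.28466142e-01,  1.43388707e+00,  4.01117198e-06,
        1.18140487e+00, -1.78492031e-01]), 'joint_velocities': array([ 1.06454020e-03, -5.91753450e-04,  3.18136381e-05,  1.97916376e-03,
        8.45434362e-05,  7.88543693e-04]), 'joint_torque': array([ 4.55192840e-04, -4.40038705e+01, -1.76589847e+01,  6.33199629e-02,
        5.81745955e-02, -1.44548021e-04]), 'position': array([0.27073359, 0.56254454, 0.23557647]), 'tool_rot': array([ 2.22525510e-01,  9.74926266e-01, -9.95292369e-04, -4.26220185e-04]), 'ft_force': array([-0.40267439,  0.04443006,  0.787455  ]), 'moment': array([0.04872239, 0.01460631, 0.04964917]), 'grip_force': 0.0, 'grip_width': 0.08689628597945401}
scene 46.270482176399 330.2764933488473 240.80923424038616 [[ 0.64624892 -0.50052262  0.57605507 -0.12467906]
 [-0.76299282 -0.43792811  0.47545864 -0.57359143]
 [ 0.0142929  -0.74679052 -0.66490574  0.88551421]
 [ 0.          0.          0.          1.        ]]
top 42.94335998658815 331.5399194484181 238.31608571144162 [[ 0.01180224 -0.99324416  0.1154415   0.38471388]
 [-0.99990983 -0.01246277 -0.00500169 -0.00897516]
 [ 0.00640662 -0.11537206 -0.99330169  1.69535281]
 [ 0.          0.          0.          1.        ]]
```

View pics/scene0.png

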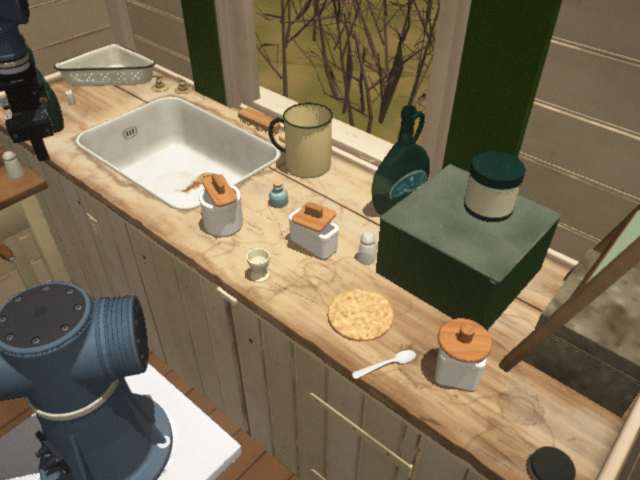

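View pics/top0.png

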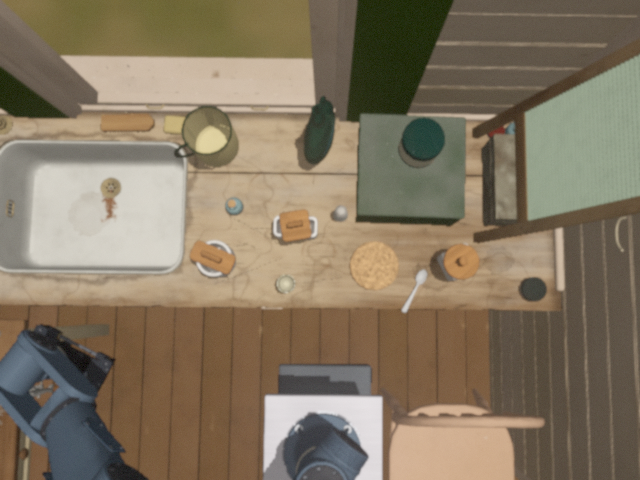

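The top view shows the oblong lid on the round canister at (213,260), the square lid on the oblong canister at (295,226), and the round lid on the square canister at (458,263). The trivet is at (374,265). Next I segment the lids and look closer.

```bash
cat > h.py <<'E'
import numpy as np,cv2,pickle
from rig import robot
def load(n,k): return pickle.load(open(f"pics/{n}{k}.pkl","rb"))
def snap(n,k):
    c=robot.camera(n);pickle.dump(c,open(f"pics/{n}{k}.pkl","wb"));return c
def ray(c,px,z):
    f=240/np.tan(np.radians(c["fov_y"]/2));px=np.atleast_2d(px).astype(float)
    d=np.c_[(px[:,0]-c["cx"])/f,(px[:,1]-c["cy"])/f,np.ones(len(px))]@c["extrinsics"][:3,:3].T
    o=c["extrinsics"][:3,3];return o+d*((z-o[2])/d[:,2])[:,None]
def proj(c,P):
    f=240/np.tan(np.radians(c["fov_y"]/2));E=c["extrinsics"]
    q=(np.atleast_2d(P)-E[:3,3])@E[:3,:3];return np.c_[q[:,0]/q[:,2]*f+c["cx"],q[:,1]/q[:,2]*f+c["cy"]]
def crop(c,x,y,w,h,s): return cv2.resize(c["frame"][y:y+h,x:x+w,::-1],None,fx=s,fy=s,interpolation=cv2.INTER_CUBIC)
E
python3 - <<'E'
from h import *
s,t=load("scene",0),load("top",0)
a=np.hstack([crop(s,185,165,80,75,5),crop(s,275,190,80,75,5)])
b=np.hstack([crop(s,420,310,80,75,5),crop(t,185,205,80,75,5)])
cv2.imwrite("pics/c1.png",cv2.resize(np.vstack([a,b]),(800,600) if 0 else None,fx=.8,fy=.8))
a=np.hstack([crop(t,255,195,80,75,5),crop(t,425,225,80,75,5)])
cv2.imwrite("pics/c2.png",a)
for n,c,boxes in (("scene",s,dict(ob=(195,165,50,70),sq=(285,195,60,70),ro=(430,310,65,70))),("top",t,dict(ob=(185,230,60,50),sq=(270,200,55,50),ro=(432,235,55,55)))):
    for k,(x,y,w,h) in boxes.items():
        im=c["frame"][y:y+h,x:x+w];hsv=cv2.cvtColor(im,cv2.COLOR_RGB2HSV)
        m=((hsv[...,1]>125)&(hsv[...,0]<20)&(hsv[...,2]>60)).astype(np.uint8)
        nn,l,st,ce=cv2.connectedComponentsWithStats(m);i=1+st[1:,4].argmax()
        p=np.argwhere(l==i)[:,::-1]+[x,y]
        print(n,k,st[i],p.mean(0),cv2.minAreaRect(p.astype(np.float32)))
E
```

```text
scene ob [  7   9  34  32 692] [218.59971098 189.85404624] ((218.73077392578125, 189.1538543701172), (35.72200012207031, 22.698352813720703), 60.2551155090332)
scene sq [  7   7  44  29 779] [313.63157895 216.27984596] ((313.637939453125, 216.15516662597656), (38.06754684448242, 25.068870544433594), 21.801410675048828)
scene ro [   8    8   55   44 1873] [464.70902296 339.63000534] ((465.0, 339.5), (43.0, 54.0), 90.0)
top ob [  6  12  43  31 731] [212.55813953 257.19151847] ((212.2930908203125, 257.0172424316406), (42.15283966064453, 19.12662124633789), 21.801410675048828)
top sq [ 11  11  29  31 732] [294.75409836 225.53005464] ((294.8513488769531, 225.6081085205078), (27.783428192138672, 27.45462989807129), 80.53767395019531)
top ro [ 12   9  35  35 926] [460.95140389 261.30237581] ((461.1559753417969, 261.64678955078125), (34.194400787353516, 33.14078903198242), 16.699243545532227)
```

View pics/c1.png

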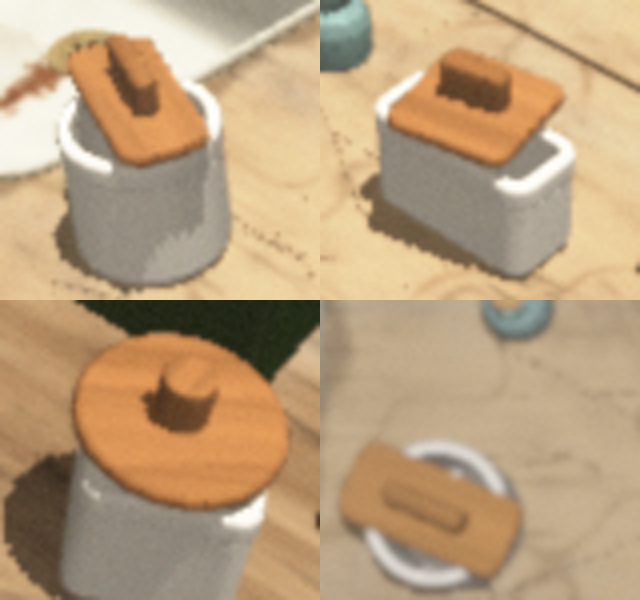

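View pics/c2.png

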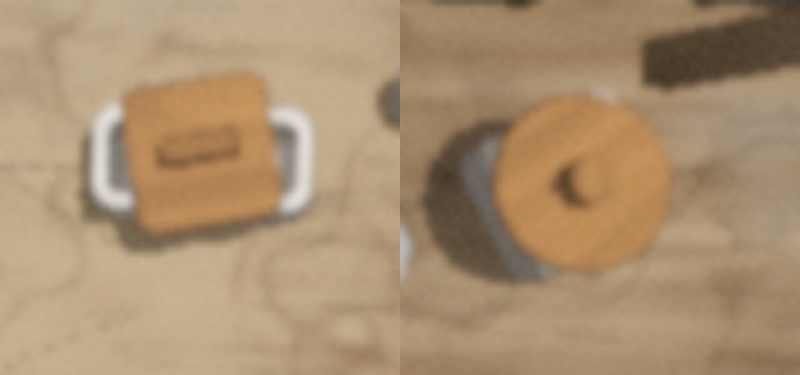

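Lids look flat on their wrong canisters. The bars and knob are all visible and graspable. Now for world poses.

```bash
cat > m.py <<'E'
from h import *
def wood(c,box):
    x,y,w,h=box;hsv=cv2.cvtColor(c["frame"][y:y+h,x:x+w],cv2.COLOR_RGB2HSV)
    m=((hsv[...,1]>125)&(hsv[...,0]<20)&(hsv[...,2]>60)).astype(np.uint8)
    m=cv2.morphologyEx(m,cv2.MORPH_OPEN,np.ones((3,3)))
    k=max(cv2.findContours(m,cv2.RETR_EXTERNAL,cv2.CHAIN_APPROX_NONE)[0],key=cv2.contourArea)
    return k[:,0]+[x,y]
def rect(c,px,z):
    w=ray(c,px,z)[:,:2];r=cv2.minAreaRect((w*1000).astype(np.float32));return np.round(r[0],1),np.round(r[1],1),round(r[2],1)
E
python3 - <<'E'
from m import *
s,t=load("scene",0),load("top",0)
for k,z,bs,bt in (("ob",.111,(195,165,50,70),(185,230,60,50)),("sq",.091,(285,195,60,70),(270,200,55,50)),("ro",.103,(430,310,65,70),(432,235,55,55))):
    print(k,"top",rect(t,wood(t,bt),z),"scene",rect(s,wood(s,bs),z))
# grip tops by hand from crops: scene c1 scale 4, top c1 scale 4, c2 scale 5
g=lambda x0,y0,sc,p:np.array(p)/sc+[x0,y0]
print("knob scene",ray(s,g(420,310,4,(190,378-300)),.129),"top",ray(t,g(425,225,5,(593-400,180)),.129))
print("ob bar top ends",ray(t,g(185,205,4,[(390-320,487-300),(463-320,519-300)]),.137))
print("ob bar scene ends",ray(s,g(185,165,4,[(122,42),(148,88)]),.137))
print("sq bar top ends",ray(t,g(255,195,5,[(160,150),(238,135)]),.117))
print("sq bar scene ends",ray(s,g(275,190,4,[(443-320,58),(508-320,76)]),.117))
for n,p,z in (("trivet",(374,265),.01),("egg",(285,284),.06),("shaker",(340,212),.074),("bottle",(234,205),.066)): print(n,ray(t,p,z))
from scipy.spatial.transform import Rotation as R
print(R.from_quat(robot.get_obs()["tool_rot"]).as_matrix())
E
```

```text
ob top (array([515.9, 291.9]), array([108.4,  49.1]), 68.6) scene (array([514.1, 290.6]), array([124.4,  53.5]), 67.2)
sq top (array([603.9,  81. ]), array([74.4, 71.7]), 10.3) scene (array([602.9,  76.8]), array([80.5, 78.6]), 10.2)
ro top (array([ 512.6, -357. ]), array([88.6, 87.5]), 74.6) scene (array([ 510.9, -359. ]), array([95. , 95.2]), 40.9)
knob scene [[ 0.51105122 -0.3601107   0.129     ]] top [[ 0.51218205 -0.35784292  0.129     ]]
ob bar top ends [[0.52704327 0.31324536 0.137     ]
 [0.50708174 0.26588841 0.137     ]]
ob bar scene ends [[0.52231707 0.30540555 0.137     ]
 [0.50242585 0.26076142 0.137     ]]
sq bar top ends [[0.60167272 0.09971544 0.117     ]
 [0.61009537 0.05915691 0.117     ]]
sq bar scene ends [[0.59768628 0.09510002 0.117     ]
 [0.60934796 0.05755576 0.117     ]]
trivet [[ 0.50770879 -0.13586016  0.01      ]]
egg [[0.4502551  0.10576594 0.06      ]]
shaker [[ 0.64466467 -0.03904548  0.074     ]]
bottle [[0.66141309 0.24749931 0.066     ]]
[[-9.00971900e-01  4.33875809e-01 -1.19020900e-03]
 [ 4.33877296e-01  9.00970458e-01 -1.65104789e-03]
 [ 3.55993407e-04 -2.00395242e-03 -9.99997929e-01]]
```

```bash
cat > plan.py <<'E'
# python3 plan.py x y z yaw_of_tool_y(deg) [n]   (mm) -> rows in tool axes
import sys,numpy as np
from rig import robot
from scipy.spatial.transform import Rotation as R
o=robot.get_obs();M=R.from_quat(o["tool_rot"]).as_matrix();p=o["position"]*1000
y0=np.degrees(np.arctan2(M[1,1],M[0,1]));x,y,z,yaw=map(float,sys.argv[1:5])
dy=(yaw-y0+90)%180-90
if "far" in sys.argv: dy-=180*np.sign(dy)
d=np.array([x,y,z])-p
n=int(max(np.ceil(np.linalg.norm(d)/39),np.ceil(abs(dy)/7),1))
if len(sys.argv)>5 and sys.argv[5].isdigit(): n=int(sys.argv[5])
print("t",round(o["time"],2),"pos",p.round(1),"yaw",y0.round(1),"zdir",M[:,2].round(4),"q1,q6",o["q"][[0,5]].round(2),"F",o["ft_force"].round(1),"w",round(o["grip_width"]*1000,1))
print("n",n,"wz/row",round(-dy/n,2))
for i in range(n):
    a=np.radians(y0+dy*i/n);Y=np.array([np.cos(a),np.sin(a),0]);Z=np.array([0,0,-1]);X=np.cross(Y,Z)
    print((np.array([X@d,Y@d,Z@d])/n/10).round(2).tolist())
E
python3 plan.py 604 79 180 10.3
```

```text
t 0.1 pos [270.8 562.6 235.7] yaw 64.3 zdir [-0.0012 -0.0017 -1.    ] q1,q6 [ 0.94 -0.18] F [ 0.5 -0.2 -0.3] w 87.0
n 16 wz/row 3.37
[-3.19, -1.82, 0.35]
[-3.29, -1.63, 0.35]
[-3.38, -1.43, 0.35]
[-3.46, -1.23, 0.35]
[-3.52, -1.03, 0.35]
[-3.58, -0.82, 0.35]
[-3.62, -0.6, 0.35]
[-3.65, -0.39, 0.35]
[-3.67, -0.17, 0.35]
[-3.67, 0.04, 0.35]
[-3.66, 0.26, 0.35]
[-3.64, 0.47, 0.35]
[-3.61, 0.69, 0.35]
[-3.56, 0.9, 0.35]
[-3.5, 1.11, 0.35]
[-3.43, 1.31, 0.35]
```

Request:
move_arm(commands=[{"hand": 5, "travel": [-3.2, -1.8, 0.35], "twist": [0, 0, 3.4]}, {"hand": 5, "travel": [-3.3, -1.6, 0.35], "twist": [0, 0, 3.4]}, {"hand": 5, "travel": [-3.4, -1.4, 0.35], "twist": [0, 0, 3.4]}, {"hand": 5, "travel": [-3.5, -1.2, 0.35], "twist": [0, 0, 3.4]}, {"hand": 5, "travel": [-3.5, -1.0, 0.35], "twist": [0, 0, 3.4]}], force=25)

```text
time: 0.52
position: [0.3768, 0.4112, 0.2185]
tool_rot: [0.365, 0.931, -0.0, -0.0]
ft_force: [0.7, 0.4, -0.3]
grip_width: 0.0618
grip_force: 0.0
```

Request:
move_arm(commands=[{"hand": 5, "travel": [-3.6, -0.8, 0.35], "twist": [0, 0, 3.4]}, {"hand": 5, "travel": [-3.6, -0.6, 0.35], "twist": [0, 0, 3.4]}, {"hand": 5, "travel": [-3.65, -0.4, 0.35], "twist": [0, 0, 3.4]}, {"hand": 5, "travel": [-3.65, -0.2, 0.35], "twist": [0, 0, 3.4]}, {"hand": 5, "travel": [-3.65, 0, 0.35], "twist": [0, 0, 3.4]}])

```text
time: 0.93
position: [0.4799, 0.2596, 0.2011]
tool_rot: [0.499, 0.867, -0.0, -0.0]
ft_force: [0.0, 0.5, -0.7]
grip_width: 0.0501
grip_force: 0.0
```

```bash
python3 plan.py 604 79 180 10.3
```

```text
t 0.93 pos [479.9 259.6 201.1] yaw 30.1 zdir [-6.e-04 -1.e-04 -1.e+00] q1,q6 [ 0.29 -0.23] F [ 0.   0.5 -0.7] w 50.1
n 6 wz/row 3.3
[-3.64, 0.28, 0.35]
[-3.62, 0.49, 0.35]
[-3.59, 0.7, 0.35]
[-3.54, 0.9, 0.35]
[-3.48, 1.1, 0.35]
[-3.41, 1.3, 0.35]
```

Request:
move_arm(commands=[{"hand": 5, "travel": [-3.65, 0.3, 0.35], "twist": [0, 0, 3.3]}, {"hand": 5, "travel": [-3.6, 0.5, 0.35], "twist": [0, 0, 3.3]}, {"hand": 5, "travel": [-3.6, 0.7, 0.35], "twist": [0, 0, 3.3]}, {"hand": 5, "travel": [-3.55, 0.9, 0.35], "twist": [0, 0, 3.3]}, {"hand": 5, "travel": [-3.5, 1.1, 0.35], "twist": [0, 0, 3.3]}])

```text
time: 1.35
position: [0.5841, 0.1093, 0.1835]
tool_rot: [0.618, 0.786, -0.0, -0.0]
ft_force: [0.9, 0.2, -0.1]
grip_width: 0.0498
grip_force: 0.0
```

Request:
move_arm(commands=[{"hand": 5, "travel": [-3.4, 1.3, 0.35], "twist": [0, 0, 3.3]}, {"hand": 5, "travel": [0, 0, 0], "twist": [0, 0, 0]}, {"hand": 5, "travel": [0, 0, 0], "twist": [0, 0, 0]}])

```text
time: 1.6
position: [0.605, 0.079, 0.1797]
tool_rot: [0.641, 0.768, -0.0, -0.0]
ft_force: [-0.2, 0.4, -0.2]
grip_width: 0.0501
grip_force: 0.0
```

```bash
python3 plan.py 604 79 107.5 10.3 3; python3 - <<'E'
from m import *
s=snap("scene",1)
cv2.imwrite("pics/v1.png",crop(s,260,130,110,120,5))
E
```

```text
t 1.6 pos [605.   79.  179.7] yaw 10.3 zdir [-1.e-03  2.e-04 -1.e+00] q1,q6 [-0.05 -0.23] F [-0.2  0.4 -0.2] w 50.1
n 3 wz/row -0.0
[0.01, -0.03, 2.41]
[0.01, -0.03, 2.41]
[0.01, -0.03, 2.41]
```

View pics/v1.png

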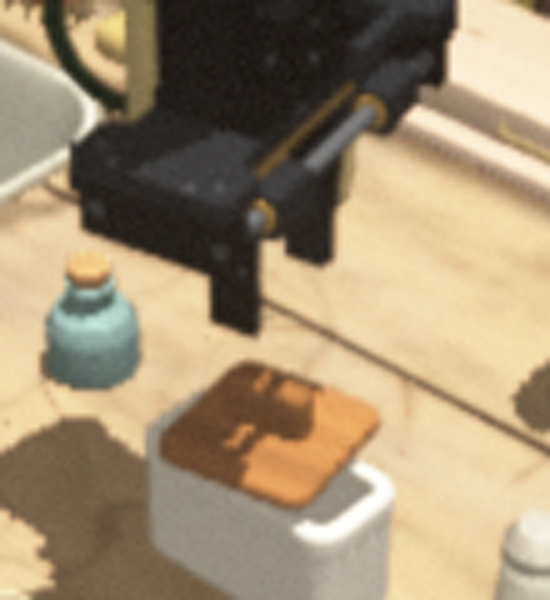

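The gripper is over the square lid, jaws across the bar, lid at about (313,215) in the full picture. I'll descend and close.

Request:
move_arm(commands=[{"hand": 5, "travel": [0, 0, 2.4], "twist": [0, 0, 0]}, {"hand": 5, "travel": [0, 0, 2.4], "twist": [0, 0, 0]}, {"hand": 5, "travel": [0, 0, 1.6], "twist": [0, 0, 0]}, {"hand": 5, "travel": [0, 0, 0.8], "twist": [0, 0, 0]}, {"hand": 1, "travel": [0, 0, 0], "twist": [0, 0, 0]}])

```text
time: 2.07
position: [0.6026, 0.0825, 0.1071]
tool_rot: [0.639, 0.769, -0.001, -0.002]
ft_force: [0.7, -0.4, 0.1]
grip_width: 0.0479
grip_force: 0.0
```

Request:
move_arm(commands=[{"hand": 1, "travel": [0, 0, 0], "twist": [0, 0, 0]}, {"hand": 1, "travel": [0, 0, 0], "twist": [0, 0, 0]}, {"hand": 1, "travel": [0, 0, 0], "twist": [0, 0, 0]}, {"hand": 1, "travel": [0, 0, 0], "twist": [0, 0, 0]}, {"hand": 1, "travel": [0, 0, 0], "twist": [0, 0, 0]}])

```text
time: 2.48
position: [0.6047, 0.081, 0.1093]
tool_rot: [0.64, 0.769, 0.0, 0.001]
ft_force: [-0.3, -0.3, -0.5]
grip_width: 0.0179
grip_force: 0.0
```

Request:
move_arm(commands=[{"hand": 1, "travel": [0, 0, 0], "twist": [0, 0, 0]}, {"hand": 1, "travel": [0, 0, 0], "twist": [0, 0, 0]}, {"hand": 1, "travel": [0, 0, 0], "twist": [0, 0, 0]}])

```text
time: 2.73
position: [0.6046, 0.0809, 0.1091]
tool_rot: [0.64, 0.769, 0.0, 0.0]
ft_force: [-1.2, -0.0, 3.4]
grip_width: 0.0143
grip_force: 25.0
```

Request:
move_arm(commands=[{"hand": 1, "travel": [0, 0, -1.5], "twist": [0, 0, 0]}, {"hand": 1, "travel": [0, 0, -2.5], "twist": [0, 0, 0]}, {"hand": 1, "travel": [0, 0, -3], "twist": [0, 0, 0]}, {"hand": 1, "travel": [0, 0, -2], "twist": [0, 0, 0]}, {"hand": 1, "travel": [0, 0, 0], "twist": [0, 0, 0]}])

```text
time: 3.15
position: [0.6072, 0.0809, 0.2029]
tool_rot: [0.639, 0.769, 0.003, 0.004]
ft_force: [0.2, 0.2, -0.5]
grip_width: 0.0134
grip_force: 25.0
```

```bash
python3 plan.py 508 -136 190 0; python3 - <<'E'
from m import *
s=snap("scene",2);t=snap("top",2)
cv2.imwrite("pics/v2.png",np.hstack([crop(s,270,130,80,120,5),crop(t,250,165,80,120,5)]))
E
```

```text
t 3.15 pos [607.2  80.9 202.9] yaw 10.5 zdir [ 9.e-03 -4.e-04 -1.e+00] q1,q6 [-0.05 -0.23] F [ 0.2  0.2 -0.5] w 13.4
n 7 wz/row 1.5
[-2.79, -1.96, 0.18]
[-2.84, -1.88, 0.18]
[-2.89, -1.81, 0.18]
[-2.93, -1.73, 0.18]
[-2.98, -1.66, 0.18]
[-3.02, -1.58, 0.18]
[-3.06, -1.5, 0.18]
```

View pics/v2.png

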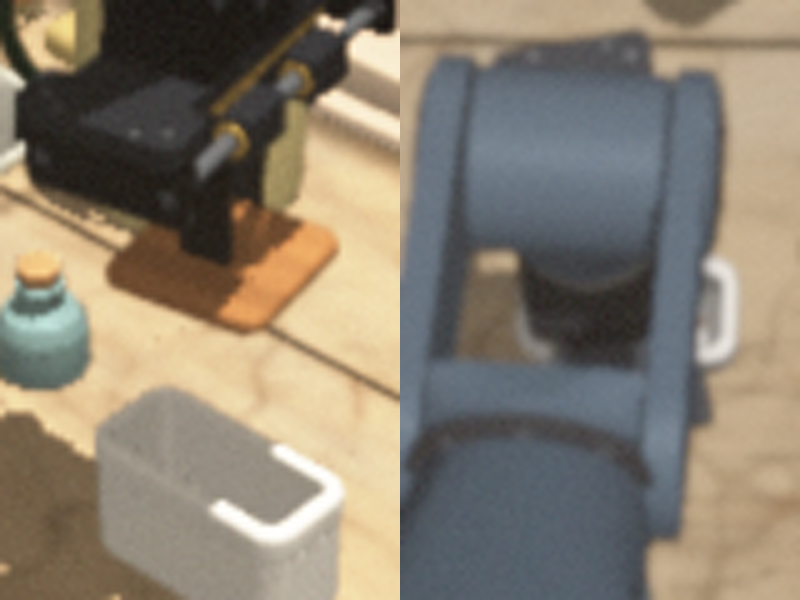

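The square lid is held level in the gripper and the oblong canister is in place. The wrist hides the mouth in the top view. On to the trivet.

Request:
move_arm(commands=[{"hand": 1, "travel": [-2.8, -2.1, 0], "twist": [0, 0, 1.5]}, {"hand": 1, "travel": [-2.85, -2.05, 0], "twist": [0, 0, 1.5]}, {"hand": 1, "travel": [-2.9, -2.0, 0], "twist": [0, 0, 1.5]}, {"hand": 1, "travel": [-2.95, -1.9, 0], "twist": [0, 0, 1.5]}, {"hand": 1, "travel": [-3.0, -1.85, 0], "twist": [0, 0, 1.5]}])

```text
time: 3.67
position: [0.5226, -0.0763, 0.1963]
tool_rot: [0.689, 0.725, -0.001, -0.002]
ft_force: [0.4, -0.8, -0.8]
grip_width: 0.0141
grip_force: 25.0
```

Request:
move_arm(commands=[{"hand": 1, "travel": [-3.0, -1.75, 0], "twist": [0, 0, 1.5]}, {"hand": 1, "travel": [-3.05, -1.7, 0], "twist": [0, 0, 1.5]}, {"hand": 1, "travel": [0, 0, 3.5], "twist": [0, 0, 0]}, {"hand": 1, "travel": [0, 0, 3.5], "twist": [0, 0, 0]}, {"hand": 1, "travel": [0, 0, 3.5], "twist": [0, 0, 0]}])

```text
time: 4.08
position: [0.4916, -0.1381, 0.0915]
tool_rot: [0.708, 0.706, -0.0, -0.001]
ft_force: [-0.6, -0.1, -1.3]
grip_width: 0.0136
grip_force: 25.0
```

Request:
move_arm(commands=[{"hand": 1, "travel": [0, 0, 2.5], "twist": [0, 0, 0]}, {"hand": 1, "travel": [0, 0, 0], "twist": [0, 0, 0]}, {"hand": 1, "travel": [0, 0, 0], "twist": [0, 0, 0]}])

```text
time: 4.33
position: [0.4908, -0.1365, 0.0663]
tool_rot: [0.707, 0.707, -0.001, -0.003]
ft_force: [1.4, -0.4, -1.7]
grip_width: 0.0142
grip_force: 25.0
```

```bash
python3 plan.py 495 -136 48 0
```

```text
t 4.33 pos [ 490.8 -136.5   66.3] yaw -0.0 zdir [-0.0061  0.0032 -1.    ] q1,q6 [-0.49 -0.49] F [ 1.4 -0.4 -1.7] w 14.2
n 1 wz/row -0.03
[0.05, 0.42, 1.83]
```

Request:
move_arm(commands=[{"hand": 1, "travel": [0, 0.4, 1.2], "twist": [0, 0, 0]}, {"hand": 1, "travel": [0, 0, 0.4], "twist": [0, 0, 0]}, {"hand": 1, "travel": [0, 0, 0.2], "twist": [0, 0, 0]}, {"hand": 1, "travel": [0, 0, 0], "twist": [0, 0, 0]}])

```text
time: 4.67
position: [0.4971, -0.1375, 0.0513]
tool_rot: [0.707, 0.707, 0.0, 0.0]
ft_force: [-0.1, 1.1, -0.8]
grip_width: 0.0141
grip_force: 25.0
```

Request:
move_arm(commands=[{"hand": 1, "travel": [0, 0, 0.2], "twist": [0, 0, 0]}, {"hand": 1, "travel": [0, 0, 0], "twist": [0, 0, 0]}, {"hand": 1, "travel": [0, 0, 0.2], "twist": [0, 0, 0]}, {"hand": 1, "travel": [0, 0, 0], "twist": [0, 0, 0]}])

```text
time: 5.0
position: [0.4973, -0.1377, 0.0471]
tool_rot: [0.707, 0.707, 0.0, 0.001]
ft_force: [0.1, 0.3, 2.0]
grip_width: 0.014
grip_force: 25.0
```

Request:
move_arm(commands=[{"hand": 5, "travel": [0, 0, 0], "twist": [0, 0, 0]}, {"hand": 5, "travel": [0, 0, 0], "twist": [0, 0, 0]}, {"hand": 5, "travel": [0, 0, 0], "twist": [0, 0, 0]}, {"hand": 5, "travel": [0, 0, 0], "twist": [0, 0, 0]}, {"hand": 5, "travel": [0, 0, -1.5], "twist": [0, 0, 0]}])

```text
time: 5.42
position: [0.4954, -0.1368, 0.0598]
tool_rot: [0.707, 0.707, -0.001, -0.002]
ft_force: [-0.2, -0.1, -1.2]
grip_width: 0.0396
grip_force: 0.0
```

Request:
move_arm(commands=[{"hand": 5, "travel": [0, 0, -3.5], "twist": [0, 0, 0]}, {"hand": 5, "travel": [0, 0, -4], "twist": [0, 0, 0]}, {"hand": 5, "travel": [0, 0, -4], "twist": [0, 0, 0]}, {"hand": 5, "travel": [0, 0, -1.5], "twist": [0, 0, 0]}])

```text
time: 5.75
position: [0.4991, -0.1385, 0.1964]
tool_rot: [0.707, 0.707, 0.001, 0.004]
ft_force: [1.1, 0.2, 0.4]
grip_width: 0.0498
grip_force: 0.0
```

```bash
python3 plan.py 515 291 195 -22
```

```text
t 5.75 pos [ 499.1 -138.5  196.4] yaw 0.0 zdir [ 0.0073 -0.0038 -1.    ] q1,q6 [-0.49 -0.49] F [1.1 0.2 0.4] w 49.8
n 12 wz/row 1.83
[3.58, 0.13, 0.01]
[3.58, 0.02, 0.01]
[3.58, -0.1, 0.01]
[3.58, -0.21, 0.01]
[3.57, -0.33, 0.01]
[3.55, -0.44, 0.01]
[3.54, -0.55, 0.01]
[3.52, -0.67, 0.01]
[3.5, -0.78, 0.01]
[3.47, -0.89, 0.01]
[3.44, -1.0, 0.01]
[3.41, -1.11, 0.01]
```

Request:
move_arm(commands=[{"hand": 5, "travel": [3.6, 0.1, 0], "twist": [0, 0, 1.8]}, {"hand": 5, "travel": [3.6, 0, 0], "twist": [0, 0, 1.8]}, {"hand": 5, "travel": [3.6, -0.1, 0], "twist": [0, 0, 1.8]}, {"hand": 5, "travel": [3.6, -0.2, 0], "twist": [0, 0, 1.8]}, {"hand": 5, "travel": [3.6, -0.3, 0], "twist": [0, 0, 1.9]}])

```text
time: 6.17
position: [0.5028, 0.044, 0.1916]
tool_rot: [0.762, 0.648, -0.0, -0.0]
ft_force: [0.8, -0.8, 0.0]
grip_width: 0.0495
grip_force: 0.0
```

Request:
move_arm(commands=[{"hand": 5, "travel": [3.55, -0.45, 0], "twist": [0, 0, 1.8]}, {"hand": 5, "travel": [3.55, -0.55, 0], "twist": [0, 0, 1.8]}, {"hand": 5, "travel": [3.5, -0.65, 0], "twist": [0, 0, 1.8]}, {"hand": 5, "travel": [3.5, -0.8, 0], "twist": [0, 0, 1.8]}, {"hand": 5, "travel": [3.45, -0.9, 0], "twist": [0, 0, 1.9]}])

```text
time: 6.58
position: [0.5087, 0.2231, 0.1914]
tool_rot: [0.811, 0.586, -0.0, -0.0]
ft_force: [-0.7, 0.3, -0.2]
grip_width: 0.0501
grip_force: 0.0
```

Request:
move_arm(commands=[{"hand": 5, "travel": [3.45, -1, 0], "twist": [0, 0, 1.8]}, {"hand": 5, "travel": [3.4, -1.1, 0], "twist": [0, 0, 1.8]}, {"hand": 5, "travel": [0, 0, 0], "twist": [0, 0, 0]}, {"hand": 5, "travel": [0, 0, 0], "twist": [0, 0, 0]}, {"hand": 5, "travel": [0, 0, 0], "twist": [0, 0, 0]}])

```text
time: 7.0
position: [0.5112, 0.2926, 0.1911]
tool_rot: [0.828, 0.561, -0.001, 0.0]
ft_force: [0.1, -0.2, 0.2]
grip_width: 0.05
grip_force: 0.0
```

```bash
python3 plan.py 515 291 128 -22 3; python3 - <<'E'
from m import *
s=snap("scene",3);t=snap("top",3)
cv2.imwrite("pics/v3.png",np.vstack([np.hstack([crop(s,190,130,80,60,5),crop(t,255,195,80,60,5)]),np.hstack([crop(s,280,205,80,60,5),crop(s,320,270,80,60,5)])]))
E
```

```text
t 7.0 pos [511.2 292.6 191.1] yaw -21.8 zdir [-0.0013 -0.001  -1.    ] q1,q6 [0.33 0.71] F [ 0.1 -0.2  0.2] w 50.0
n 3 wz/row 0.08
[-0.0, 0.14, 2.1]
[-0.0, 0.14, 2.1]
[-0.0, 0.14, 2.1]
```

View pics/v3.png

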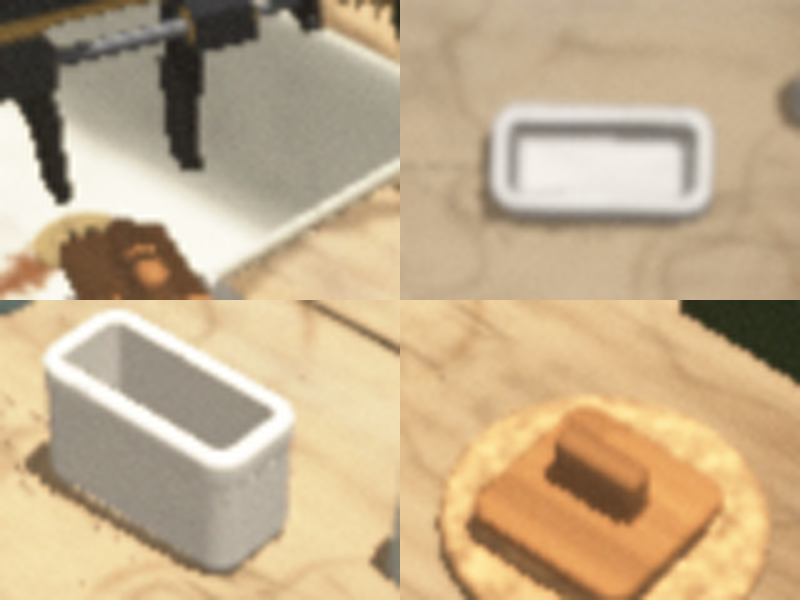

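The oblong canister's mouth is now clear (top view around (375,158) in the crop), and the square lid sits on the trivet. I'll measure the rim and grasp the oblong lid.

```bash
cat > rim.py <<'E'
from m import *
def rim(c,box,z,thr):
    x,y,w,h=box;hsv=cv2.cvtColor(c["frame"][y:y+h,x:x+w],cv2.COLOR_RGB2HSV)
    m=((hsv[...,1]<45)&(hsv[...,2]>thr)).astype(np.uint8)
    k=max(cv2.findContours(m,cv2.RETR_EXTERNAL,cv2.CHAIN_APPROX_NONE)[0],key=cv2.contourArea)[:,0]+[x,y]
    return rect(c,k,z)
E
python3 - <<'E'
from rim import *
s,t=load("scene",3),load("top",3)
for th in (140,160,180): print(rim(t,(262,208,66,40),.072,th))
for th in (195,210,225): print(rim(s,(283,203,65,55),.072,th))
E
```

```text
(array([604.4,  81.3]), array([119.3,  60.2]), 89.0)
(array([605.3,  81.3]), array([119.5,  58.1]), 88.6)
(array([606.8,  81.4]), array([ 56.9, 118.2]), 0.7)
(array([603.5,  77.6]), array([123.1,  58.7]), 89.5)
(array([604. ,  78.7]), array([121. ,  57.8]), 89.3)
(array([604.3,  79.2]), array([119.9,  57.1]), 89.6)
```

Request:
move_arm(commands=[{"hand": 5, "travel": [0, 0.3, 2.2], "twist": [0, 0, 0]}, {"hand": 5, "travel": [0, 0.1, 2], "twist": [0, 0, 0]}, {"hand": 5, "travel": [0, 0, 1.4], "twist": [0, 0, 0]}, {"hand": 5, "travel": [0, 0, 0.7], "twist": [0, 0, 0]}, {"hand": 5, "travel": [0, 0, 0], "twist": [0, 0, 0]}])

```text
time: 7.52
position: [0.5146, 0.2897, 0.1269]
tool_rot: [0.829, 0.56, -0.002, -0.0]
ft_force: [-0.7, 0.1, 0.6]
grip_width: 0.0497
grip_force: 0.0
```

Request:
move_arm(commands=[{"hand": 1, "travel": [0, 0, 0], "twist": [0, 0, 0]}, {"hand": 1, "travel": [0, 0, 0], "twist": [0, 0, 0]}, {"hand": 1, "travel": [0, 0, 0], "twist": [0, 0, 0]}, {"hand": 1, "travel": [0, 0, 0], "twist": [0, 0, 0]}, {"hand": 1, "travel": [0, 0, 0], "twist": [0, 0, 0]}])

```text
time: 7.93
position: [0.5159, 0.2916, 0.1293]
tool_rot: [0.828, 0.561, 0.001, 0.0]
ft_force: [-0.2, 0.4, 0.1]
grip_width: 0.0245
grip_force: 0.0
```

Request:
move_arm(commands=[{"hand": 1, "travel": [0, 0, 0], "twist": [0, 0, 0]}, {"hand": 1, "travel": [0, 0, 0], "twist": [0, 0, 0]}, {"hand": 1, "travel": [0, 0, 0], "twist": [0, 0, 0]}])

```text
time: 8.18
position: [0.5154, 0.2916, 0.1288]
tool_rot: [0.828, 0.561, 0.0, -0.0]
ft_force: [-1.3, 0.2, 2.6]
grip_width: 0.014
grip_force: 25.0
```

Request:
move_arm(commands=[{"hand": 1, "travel": [0, 0, -1.5], "twist": [0, 0, 0]}, {"hand": 1, "travel": [0, 0, -2.5], "twist": [0, 0, 0]}, {"hand": 1, "travel": [0, 0, -2.5], "twist": [0, 0, 0]}, {"hand": 1, "travel": [0, 0, 0], "twist": [0, 0, 0]}])

```text
time: 8.52
position: [0.5185, 0.2926, 0.1981]
tool_rot: [0.828, 0.561, 0.005, 0.001]
ft_force: [1.3, 0.4, -0.9]
grip_width: 0.0137
grip_force: 25.0
```

```bash
python3 plan.py 605 81 190 0; python3 - <<'E'
from m import *
s=snap("scene",4)
cv2.imwrite("pics/v4.png",crop(s,170,120,110,120,5))
E
```

```text
t 8.52 pos [518.5 292.6 198.1] yaw -21.8 zdir [ 0.009   0.0031 -1.    ] q1,q6 [0.33 0.71] F [ 1.3  0.4 -0.9] w 13.7
n 6 wz/row -3.63
[-2.74, 2.65, 0.13]
[-2.9, 2.47, 0.13]
[-3.05, 2.28, 0.13]
[-3.19, 2.08, 0.13]
[-3.32, 1.88, 0.13]
[-3.43, 1.66, 0.13]
```

View pics/v4.png

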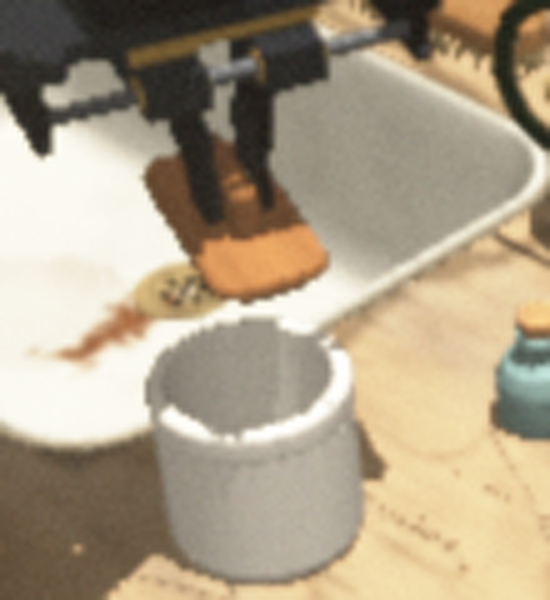

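The oblong lid is held, canister undisturbed. Over to the oblong canister.

Request:
move_arm(commands=[{"hand": 1, "travel": [-2.65, 2.75, 0.1], "twist": [0, 0, -3.6]}, {"hand": 1, "travel": [-2.9, 2.5, 0.1], "twist": [0, 0, -3.6]}, {"hand": 1, "travel": [-3.05, 2.3, 0.1], "twist": [0, 0, -3.6]}, {"hand": 1, "travel": [-3.2, 2.1, 0.1], "twist": [0, 0, -3.6]}, {"hand": 1, "travel": [-3.3, 1.9, 0.1], "twist": [0, 0, -3.7]}])

```text
time: 8.98
position: [0.5888, 0.1138, 0.1868]
tool_rot: [0.728, 0.685, -0.001, -0.001]
ft_force: [0.6, -0.1, 0.1]
grip_width: 0.0138
grip_force: 25.0
```

Request:
move_arm(commands=[{"hand": 1, "travel": [-3.45, 1.7, 0.1], "twist": [0, 0, -3.7]}, {"hand": 1, "travel": [0, 0, 3], "twist": [0, 0, 0]}, {"hand": 1, "travel": [0, 0, 3], "twist": [0, 0, 0]}, {"hand": 1, "travel": [0, 0, 0], "twist": [0, 0, 0]}, {"hand": 1, "travel": [0, 0, 0], "twist": [0, 0, 0]}])

```text
time: 9.4
position: [0.6017, 0.0797, 0.1248]
tool_rot: [0.707, 0.707, -0.003, -0.003]
ft_force: [-0.6, 0.5, -0.4]
grip_width: 0.0137
grip_force: 25.0
```

```bash
python3 plan.py 605 80.5 114 0 2; python3 - <<'E'
from rim import *
s=snap("scene",5)
print(rect(s,wood(s,(270,170,75,75)),.125-.026+.008+.004))
print(rim(s,(283,203,65,55),.072,210))
cv2.imwrite("pics/v5.png",crop(s,270,160,100,100,6))
E
```

```text
t 9.4 pos [601.7  79.7 124.8] yaw -0.0 zdir [-7.5e-03  4.0e-04 -1.0e+00] q1,q6 [-0.05 -0.05] F [-0.6  0.5 -0.4] w 13.7
n 2 wz/row -0.02
[0.04, 0.16, 0.54]
[0.04, 0.16, 0.54]
(array([598.1,  72.2]), array([113. ,  60.6]), 89.6)
(array([605.1,  26.7]), array([58.1, 20.9]), 11.8)
```

View pics/v5.png

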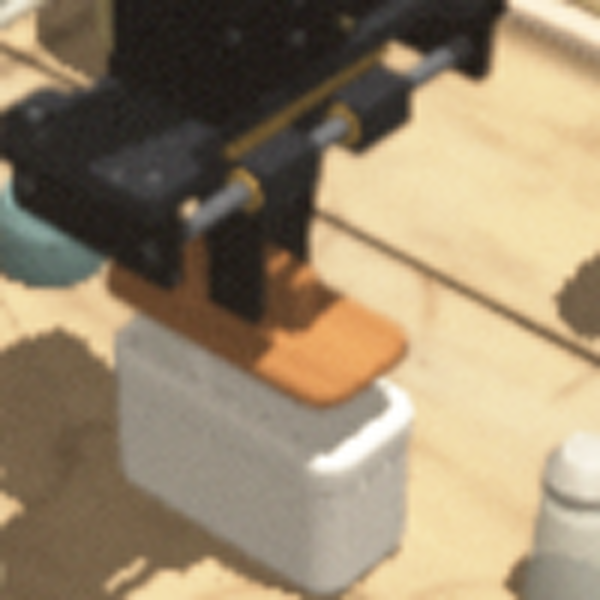

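The lid hovers aligned over the mouth. I'll settle, then lower.

Request:
move_arm(commands=[{"hand": 1, "travel": [0, 0.2, 0.5], "twist": [0, 0, 0]}, {"hand": 1, "travel": [0, 0, 0.3], "twist": [0, 0, 0]}, {"hand": 1, "travel": [0, 0, 0], "twist": [0, 0, 0]}, {"hand": 1, "travel": [0, 0, 0], "twist": [0, 0, 0]}, {"hand": 1, "travel": [0, 0, 0], "twist": [0, 0, 0]}])

```text
time: 9.87
position: [0.6066, 0.0801, 0.1203]
tool_rot: [0.707, 0.707, 0.0, 0.0]
ft_force: [-0.1, 0.2, 0.0]
grip_width: 0.0136
grip_force: 25.0
```

Request:
move_arm(commands=[{"hand": 1, "travel": [0, -0.1, 0.5], "twist": [0, 0, 0]}, {"hand": 1, "travel": [0, 0, 0.5], "twist": [0, 0, 0]}, {"hand": 1, "travel": [0, 0, 0.3], "twist": [0, 0, 0]}, {"hand": 1, "travel": [0, 0, 0], "twist": [0, 0, 0]}, {"hand": 1, "travel": [0, 0, 0], "twist": [0, 0, 0]}])

```text
time: 10.28
position: [0.605, 0.0798, 0.106]
tool_rot: [0.707, 0.707, -0.0, -0.0]
ft_force: [-0.1, 0.0, -1.5]
grip_width: 0.0138
grip_force: 25.0
```

Request:
move_arm(commands=[{"hand": 1, "travel": [0, 0, 0.3], "twist": [0, 0, 0]}, {"hand": 1, "travel": [0, 0, 0.3], "twist": [0, 0, 0]}, {"hand": 1, "travel": [0, 0, 0], "twist": [0, 0, 0]}, {"hand": 1, "travel": [0, 0, 0], "twist": [0, 0, 0]}])

```text
time: 10.62
position: [0.6051, 0.0798, 0.1003]
tool_rot: [0.707, 0.707, -0.0, -0.0]
ft_force: [0.3, -0.4, -1.0]
grip_width: 0.0139
grip_force: 25.0
```

Entered freely. Down the last 2–3 mm, then release and rise.

Request:
move_arm(commands=[{"hand": 1, "travel": [0, 0, 0.2], "twist": [0, 0, 0]}, {"hand": 1, "travel": [0, 0, 0], "twist": [0, 0, 0]}, {"hand": 5, "travel": [0, 0, 0], "twist": [0, 0, 0]}, {"hand": 5, "travel": [0, 0, 0], "twist": [0, 0, 0]}, {"hand": 5, "travel": [0, 0, 0], "twist": [0, 0, 0]}])

```text
time: 11.03
position: [0.6056, 0.0798, 0.0988]
tool_rot: [0.707, 0.707, 0.0, 0.0]
ft_force: [0.3, -0.6, -0.1]
grip_width: 0.0264
grip_force: 0.0
```

Request:
move_arm(commands=[{"hand": 5, "travel": [0, 0, 0], "twist": [0, 0, 0]}, {"hand": 5, "travel": [0, 0, -1.5], "twist": [0, 0, 0]}, {"hand": 5, "travel": [0, 0, -3.5], "twist": [0, 0, 0]}, {"hand": 5, "travel": [0, 0, -4], "twist": [0, 0, 0]}, {"hand": 5, "travel": [0, 0, -2], "twist": [0, 0, 0]}])

```text
time: 11.45
position: [0.6073, 0.0798, 0.2128]
tool_rot: [0.707, 0.707, 0.002, 0.002]
ft_force: [0.7, 0.6, -0.5]
grip_width: 0.0492
grip_force: 0.0
```

```bash
python3 plan.py 511.5 -358.5 210 -30
```

```text
t 11.45 pos [607.3  79.8 212.8] yaw -0.0 zdir [ 6.2e-03 -2.0e-04 -1.0e+00] q1,q6 [-0.05 -0.05] F [ 0.7  0.6 -0.5] w 49.2
n 12 wz/row 2.5
[-3.65, -0.8, 0.02]
[-3.68, -0.64, 0.02]
[-3.71, -0.48, 0.02]
[-3.73, -0.31, 0.02]
[-3.74, -0.15, 0.02]
[-3.74, 0.01, 0.02]
[-3.73, 0.17, 0.02]
[-3.72, 0.34, 0.02]
[-3.71, 0.5, 0.02]
[-3.68, 0.66, 0.02]
[-3.65, 0.82, 0.02]
[-3.61, 0.98, 0.02]
```

```bash
python3 plan.py 511.5 -358.5 210 45
```

```text
t 11.45 pos [607.3  79.8 212.8] yaw -0.0 zdir [ 6.2e-03 -2.0e-04 -1.0e+00] q1,q6 [-0.05 -0.05] F [ 0.7  0.6 -0.5] w 49.2
n 12 wz/row -3.75
[-3.65, -0.8, 0.02]
[-3.59, -1.03, 0.02]
[-3.52, -1.27, 0.02]
[-3.43, -1.49, 0.02]
[-3.32, -1.72, 0.02]
[-3.2, -1.93, 0.02]
[-3.07, -2.13, 0.02]
[-2.92, -2.33, 0.02]
[-2.76, -2.52, 0.02]
[-2.59, -2.69, 0.02]
[-2.41, -2.86, 0.02]
[-2.22, -3.01, 0.02]
```

Request:
move_arm(commands=[{"hand": 5, "travel": [-3.65, -0.7, 0], "twist": [0, 0, -3.75]}, {"hand": 5, "travel": [-3.6, -1.0, 0], "twist": [0, 0, -3.75]}, {"hand": 5, "travel": [-3.5, -1.25, 0], "twist": [0, 0, -3.75]}, {"hand": 5, "travel": [-3.4, -1.5, 0], "twist": [0, 0, -3.75]}, {"hand": 5, "travel": [-3.3, -1.7, 0], "twist": [0, 0, -3.75]}])

```text
time: 11.87
position: [0.5663, -0.1035, 0.2089]
tool_rot: [0.581, 0.814, 0.0, 0.0]
ft_force: [0.5, -0.0, 0.1]
grip_width: 0.0502
grip_force: 0.0
```

Request:
move_arm(commands=[{"hand": 5, "travel": [-3.2, -1.9, 0], "twist": [0, 0, -3.75]}, {"hand": 5, "travel": [-3.1, -2.1, 0], "twist": [0, 0, -3.75]}, {"hand": 5, "travel": [-2.9, -2.3, 0], "twist": [0, 0, -3.75]}, {"hand": 5, "travel": [-2.75, -2.5, 0], "twist": [0, 0, -3.75]}, {"hand": 5, "travel": [-2.6, -2.7, 0], "twist": [0, 0, -3.75]}])

```text
time: 12.28
position: [0.5272, -0.286, 0.2088]
tool_rot: [0.441, 0.898, 0.0, 0.0]
ft_force: [0.5, 0.4, 0.1]
grip_width: 0.05
grip_force: 0.0
```

Request:
move_arm(commands=[{"hand": 5, "travel": [-2.4, -2.85, 0], "twist": [0, 0, -3.75]}, {"hand": 5, "travel": [-2.2, -3.0, 0], "twist": [0, 0, -3.75]}, {"hand": 5, "travel": [0, 0, 0], "twist": [0, 0, 0]}, {"hand": 5, "travel": [0, 0, 0], "twist": [0, 0, 0]}, {"hand": 5, "travel": [0, 0, 0], "twist": [0, 0, 0]}])

```text
time: 12.7
position: [0.5114, -0.3565, 0.2083]
tool_rot: [0.383, 0.924, 0.001, -0.0]
ft_force: [-0.3, 0.6, 0.1]
grip_width: 0.0501
grip_force: 0.0
```

```bash
python3 plan.py 511.5 -358.5 121 45 4; python3 - <<'E'
from rim import *
s,t=snap("scene",6),snap("top",6)
bt=(262,205,66,45)
print("oblong lid: top",rect(t,wood(t,bt),.080),"scene",rect(s,wood(s,(283,190,70,65)),.080))
x,y,w,h=bt
for th in (140,160,180): print("roundcan top",rim(t,(185,232,60,55),.092,th))
for th in (170,190,205): print("scene",rim(s,(195,172,50,40),.092,th))
cv2.imwrite("pics/v6.png",np.vstack([np.hstack([crop(t,255,195,80,60,5),crop(t,180,230,80,60,5)]),np.hstack([crop(s,275,200,80,60,5),crop(s,420,260,106,80,3.75)[:300,:400]])]))
E
```

```text
t 12.7 pos [ 511.4 -356.5  208.3] yaw 44.9 zdir [-5.0e-04  1.4e-03 -1.0e+00] q1,q6 [-0.79 -1.57] F [-0.3  0.6  0.1] w 50.1
n 4 wz/row -0.02
[-0.04, -0.03, 2.18]
[-0.04, -0.03, 2.18]
[-0.04, -0.03, 2.18]
[-0.04, -0.03, 2.18]
oblong lid: top (array([607. ,  83.6]), array([ 43.1, 106.9]), 0.7) scene (array([604.5,  78.7]), array([115.3,  57.6]), 89.6)
roundcan top (array([513.9, 291.8]), array([99.8, 97.7]), 46.1)
roundcan top (array([515.2, 293. ]), array([95. , 97.6]), 0.7)
roundcan top (array([516.5, 294.3]), array([92.4, 95. ]), 0.7)
scene (array([522. , 309.5]), array([155.9, 121.3]), 42.8)
scene (array([521.6, 310. ]), array([154.7, 121.6]), 42.2)
scene (array([522.4, 311.9]), array([149.3, 121.9]), 41.4)Traceback (most recent call last):
  File "<stdin>", line 8, in <module>
    return _nx.concatenate(arrs, 0, dtype=dtype, casting=casting)
           ~~~~~~~~~~~~~~~^^^^^^^^^^^^^^^^^^^^^^^^^^^^^^^^^^^^^^^
ValueError: all the input array dimensions except for the concatenation axis must match exactly, but along dimension 1, the array at index 0 has size 800 and the array at index 1 has size 798
```

```bash
python3 - <<'E'
from rim import *
s,t=load("scene",6),load("top",6)
cv2.imwrite("pics/v6.png",np.vstack([np.hstack([crop(s,190,165,50,38,8)[:300,:400],crop(t,180,230,80,60,5)]),np.hstack([crop(s,275,200,80,60,5),crop(s,420,270,80,60,5)])]))
E
```

```text
(no output)
```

View pics/v6.png

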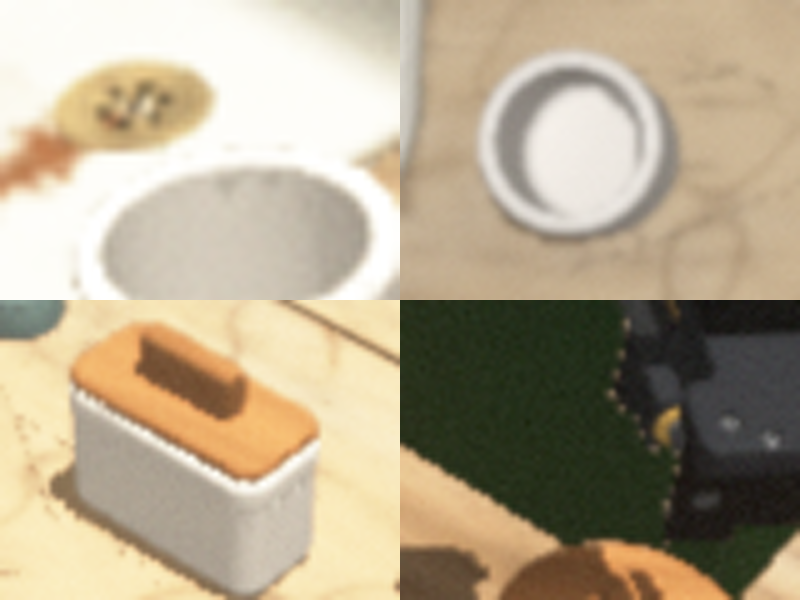

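The oblong lid is home on its canister, and the round canister's mouth is clear. Measuring that mouth while I grasp the round lid's knob.

```bash
python3 - <<'E'
from rim import *
s=load("scene",6);x,y,w,h=197,180,45,38
hsv=cv2.cvtColor(s["frame"][y:y+h,x:x+w],cv2.COLOR_RGB2HSV)
for th in (215,225,235):
    m=((hsv[...,2]<th)&(hsv[...,1]<50)).astype(np.uint8)
    n,l,st,ce=cv2.connectedComponentsWithStats(m,connectivity=4);i=l[15,22]
    k=max(cv2.findContours((l==i).astype(np.uint8),cv2.RETR_EXTERNAL,cv2.CHAIN_APPROX_NONE)[0],key=len)[:,0]+[x,y]
    print(th,i,st[i],rect(s,k,.092))
E
```

```text
215 1 [  6   6  33  18 479] (array([516.4, 294.2]), array([65.7, 75.2]), 41.4)
225 2 [  6   6  33  19 504] (array([515.2, 292.8]), array([69.4, 75.6]), 41.4)
235 6 [  5   6  35  19 518] (array([515.3, 292.7]), array([69.4, 78.2]), 41.3)
```

Request:
move_arm(commands=[{"hand": 5, "travel": [0, -0.1, 3], "twist": [0, 0, 0]}, {"hand": 5, "travel": [0, 0, 3], "twist": [0, 0, 0]}, {"hand": 5, "travel": [0, 0, 1.8], "twist": [0, 0, 0]}, {"hand": 5, "travel": [0, 0, 0.8], "twist": [0, 0, 0]}, {"hand": 5, "travel": [0, 0, 0], "twist": [0, 0, 0]}])

```text
time: 13.22
position: [0.5105, -0.3553, 0.1206]
tool_rot: [0.382, 0.924, 0.001, -0.002]
ft_force: [-0.4, -0.0, 0.1]
grip_width: 0.05
grip_force: 0.0
```

Request:
move_arm(commands=[{"hand": 5, "travel": [0, 0, 0], "twist": [0, 0, 0]}, {"hand": 5, "travel": [0, 0, 0], "twist": [0, 0, 0]}])

```text
time: 13.38
position: [0.5122, -0.358, 0.1241]
tool_rot: [0.382, 0.924, -0.001, 0.001]
ft_force: [-0.2, 0.6, 0.4]
grip_width: 0.0496
grip_force: 0.0
```

Request:
move_arm(commands=[{"hand": 2, "travel": [0, 0, 0.3], "twist": [0, 0, 0]}, {"hand": 2, "travel": [0, 0, 0], "twist": [0, 0, 0]}, {"hand": 2, "travel": [0, 0, 0], "twist": [0, 0, 0]}, {"hand": 2, "travel": [0, 0, 0], "twist": [0, 0, 0]}, {"hand": 2, "travel": [0, 0, 0], "twist": [0, 0, 0]}])

```text
time: 13.8
position: [0.5112, -0.3579, 0.1199]
tool_rot: [0.383, 0.924, -0.0, 0.0]
ft_force: [1.0, -0.4, 0.7]
grip_width: 0.0251
grip_force: 0.7
```

Request:
move_arm(commands=[{"hand": 2, "travel": [0, 0, 0], "twist": [0, 0, 0]}, {"hand": 2, "travel": [0, 0, 0], "twist": [0, 0, 0]}], force=30)

```text
time: 13.97
position: [0.5112, -0.3579, 0.1199]
tool_rot: [0.383, 0.924, -0.0, 0.0]
ft_force: [0.1, -0.1, 2.7]
grip_width: 0.0245
grip_force: 30.0
```

Request:
move_arm(commands=[{"hand": 2, "travel": [0, 0, -1.5], "twist": [0, 0, 0]}, {"hand": 2, "travel": [0, 0, -2.5], "twist": [0, 0, 0]}, {"hand": 2, "travel": [0, 0, -3], "twist": [0, 0, 0]}, {"hand": 2, "travel": [0, 0, -1.5], "twist": [0, 0, 0]}, {"hand": 2, "travel": [0, 0, 0], "twist": [0, 0, 0]}])

```text
time: 14.38
position: [0.5128, -0.3595, 0.2084]
tool_rot: [0.383, 0.924, -0.002, 0.004]
ft_force: [0.0, -0.2, -0.5]
grip_width: 0.024
grip_force: 30.0
```

```bash
python3 plan.py 515 292.5 200 110
```

```text
t 14.38 pos [ 512.8 -359.5  208.4] yaw 45.0 zdir [ 0.0056 -0.0059 -1.    ] q1,q6 [-0.79 -1.57] F [ 0.  -0.2 -0.5] w 24.0
n 17 wz/row -3.82
[2.7, 2.72, 0.05]
[2.52, 2.9, 0.05]
[2.32, 3.06, 0.05]
[2.11, 3.2, 0.05]
[1.89, 3.34, 0.05]
[1.66, 3.46, 0.05]
[1.43, 3.56, 0.05]
[1.19, 3.65, 0.05]
[0.94, 3.72, 0.05]
[0.69, 3.77, 0.05]
[0.44, 3.81, 0.05]
[0.18, 3.83, 0.05]
[-0.07, 3.83, 0.05]
[-0.33, 3.82, 0.05]
[-0.58, 3.79, 0.05]
[-0.83, 3.74, 0.05]
[-1.08, 3.68, 0.05]
```

Request:
move_arm(commands=[{"hand": 2, "travel": [2.7, 2.7, 0], "twist": [0, 0, -3.8]}, {"hand": 2, "travel": [2.5, 2.9, 0], "twist": [0, 0, -3.8]}, {"hand": 2, "travel": [2.3, 3.05, 0], "twist": [0, 0, -3.8]}, {"hand": 2, "travel": [2.1, 3.2, 0], "twist": [0, 0, -3.8]}, {"hand": 2, "travel": [1.9, 3.35, 0], "twist": [0, 0, -3.8]}])

```text
time: 14.8
position: [0.5107, -0.1643, 0.2029]
tool_rot: [0.224, 0.975, 0.0, -0.001]
ft_force: [0.7, 0.0, -1.3]
grip_width: 0.0243
grip_force: 30.0
```

Request:
move_arm(commands=[{"hand": 2, "travel": [1.65, 3.45, 0], "twist": [0, 0, -3.8]}, {"hand": 2, "travel": [1.45, 3.55, 0], "twist": [0, 0, -3.8]}, {"hand": 2, "travel": [1.2, 3.65, 0], "twist": [0, 0, -3.8]}, {"hand": 2, "travel": [0.95, 3.7, 0], "twist": [0, 0, -3.8]}, {"hand": 2, "travel": [0.7, 3.75, 0], "twist": [0, 0, -3.8]}])

```text
time: 15.22
position: [0.5114, 0.027, 0.2031]
tool_rot: [0.06, 0.998, 0.0, -0.001]
ft_force: [0.9, 1.5, -0.9]
grip_width: 0.024
grip_force: 30.0
```

```bash
python3 plan.py 515 292.5 200 110
```

```text
t 15.22 pos [511.4  27.  203.1] yaw 83.2 zdir [-2.8e-03  4.0e-04 -1.0e+00] q1,q6 [-0.17 -1.62] F [ 0.9  1.5 -0.9] w 24.0
n 7 wz/row -3.83
[0.4, 3.77, 0.04]
[0.15, 3.79, 0.04]
[-0.11, 3.79, 0.04]
[-0.36, 3.78, 0.04]
[-0.61, 3.74, 0.04]
[-0.86, 3.69, 0.04]
[-1.11, 3.63, 0.04]
```

Request:
move_arm(commands=[{"hand": 2, "travel": [0.4, 3.75, 0], "twist": [0, 0, -3.8]}, {"hand": 2, "travel": [0.15, 3.8, 0], "twist": [0, 0, -3.8]}, {"hand": 2, "travel": [-0.1, 3.8, 0], "twist": [0, 0, -3.8]}, {"hand": 2, "travel": [-0.35, 3.8, 0], "twist": [0, 0, -3.8]}, {"hand": 2, "travel": [-0.6, 3.75, 0], "twist": [0, 0, -3.8]}])

```text
time: 15.63
position: [0.5144, 0.2166, 0.2029]
tool_rot: [-0.106, 0.994, -0.0, -0.002]
ft_force: [1.1, 0.1, -1.7]
grip_width: 0.0243
grip_force: 30.0
```

Request:
move_arm(commands=[{"hand": 2, "travel": [-0.85, 3.7, 0], "twist": [0, 0, -3.8]}, {"hand": 2, "travel": [-1.1, 3.6, 0], "twist": [0, 0, -3.8]}, {"hand": 2, "travel": [0, 0, 2.5], "twist": [0, 0, 0]}, {"hand": 2, "travel": [0, 0, 2.5], "twist": [0, 0, 0]}, {"hand": 2, "travel": [0, 0, 0], "twist": [0, 0, 0]}])

```text
time: 16.05
position: [0.5126, 0.29, 0.1486]
tool_rot: [-0.171, 0.985, -0.001, -0.006]
ft_force: [-0.9, -0.4, -1.4]
grip_width: 0.024
grip_force: 30.0
```

Request:
move_arm(commands=[{"hand": 2, "travel": [0, 0, 0], "twist": [0, 0, 0]}, {"hand": 2, "travel": [0, 0, 0], "twist": [0, 0, 0]}])

```text
time: 16.22
position: [0.5173, 0.2902, 0.1545]
tool_rot: [-0.17, 0.985, -0.0, -0.0]
ft_force: [0.9, 0.1, -0.8]
grip_width: 0.0242
grip_force: 30.0
```

```bash
python3 plan.py 515 292.5 135 110 2; python3 - <<'E'
from rim import *
s,t=snap("scene",7),snap("top",7)
for th in (130,150,170): print("sqcan top",rim(t,(430,235,55,50),.084,th))
for th in (190,205,220): print("sqcan scene",rim(s,(430,315,65,60),.084,th))
cv2.imwrite("pics/v7.png",np.vstack([np.hstack([crop(s,180,130,80,60,5),crop(s,180,180,80,60,5)]),np.hstack([crop(t,420,230,80,60,5),crop(s,420,315,80,60,5)])]))
E
```

```text
t 16.22 pos [517.3 290.2 154.5] yaw 109.6 zdir [-5.e-04 -2.e-04 -1.e+00] q1,q6 [ 0.32 -1.59] F [ 0.9  0.1 -0.8] w 24.2
n 2 wz/row -0.22
[0.07, 0.15, 0.97]
[0.07, 0.15, 0.97]
sqcan top (array([ 515.7, -357.1]), array([83.7, 84. ]), 26.3)
sqcan top (array([ 515.9, -357.7]), array([83.6, 82.8]), 26.2)
sqcan top (array([ 515.9, -358.4]), array([82.4, 82. ]), 26.9)
sqcan scene (array([ 512.7, -360.3]), array([82.7, 79.4]), 26.7)
sqcan scene (array([ 513.2, -360.3]), array([81.8, 79.1]), 26.7)
sqcan scene (array([ 513.6, -360.2]), array([81. , 78.9]), 26.7)
```

View pics/v7.png

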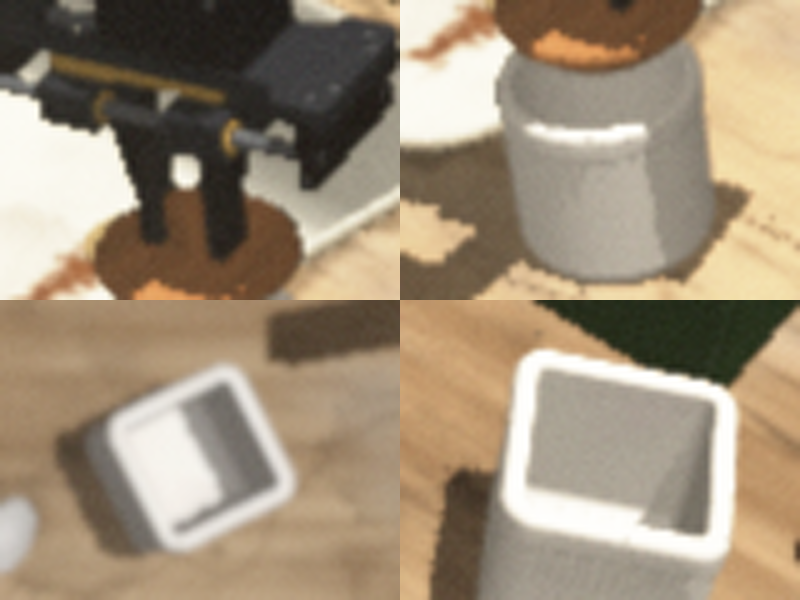

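Round lid is centred over its canister. The square canister is bare at about (514.5,-359) mm, turned 26.5°. I'll lower the round lid.

Request:
move_arm(commands=[{"hand": 2, "travel": [0.15, 0.3, 0.9], "twist": [0, 0, 0]}, {"hand": 2, "travel": [0, 0, 0.9], "twist": [0, 0, 0]}, {"hand": 2, "travel": [0, 0, 0], "twist": [0, 0, 0]}, {"hand": 2, "travel": [0, 0, 0], "twist": [0, 0, 0]}, {"hand": 2, "travel": [0, 0, 0], "twist": [0, 0, 0]}])

```text
time: 16.73
position: [0.5148, 0.2928, 0.1364]
tool_rot: [-0.17, 0.985, -0.0, -0.0]
ft_force: [-0.0, -0.1, -1.0]
grip_width: 0.0245
grip_force: 30.0
```

Request:
move_arm(commands=[{"hand": 2, "travel": [0, 0, 0.5], "twist": [0, 0, 0]}, {"hand": 2, "travel": [0, 0, 0.4], "twist": [0, 0, 0]}, {"hand": 2, "travel": [0, 0, 0.3], "twist": [0, 0, 0]}, {"hand": 2, "travel": [0, 0, 0], "twist": [0, 0, 0]}, {"hand": 2, "travel": [0, 0, 0], "twist": [0, 0, 0]}])

```text
time: 17.15
position: [0.5146, 0.2928, 0.1242]
tool_rot: [-0.17, 0.985, -0.0, -0.0]
ft_force: [0.2, 0.1, -1.1]
grip_width: 0.0244
grip_force: 30.0
```

Request:
move_arm(commands=[{"hand": 2, "travel": [0, 0, 0.3], "twist": [0, 0, 0]}, {"hand": 2, "travel": [0, 0, 0.2], "twist": [0, 0, 0]}, {"hand": 2, "travel": [0, 0, 0], "twist": [0, 0, 0]}, {"hand": 2, "travel": [0, 0, 0], "twist": [0, 0, 0]}])

```text
time: 17.48
position: [0.5147, 0.2928, 0.1194]
tool_rot: [-0.17, 0.985, -0.0, -0.0]
ft_force: [-0.1, 0.2, -0.8]
grip_width: 0.0244
grip_force: 30.0
```

Request:
move_arm(commands=[{"hand": 2, "travel": [0, 0, 0.2], "twist": [0, 0, 0]}, {"hand": 2, "travel": [0, 0, 0], "twist": [0, 0, 0]}, {"hand": 5, "travel": [0, 0, 0], "twist": [0, 0, 0]}, {"hand": 5, "travel": [0, 0, 0], "twist": [0, 0, 0]}, {"hand": 5, "travel": [0, 0, 0], "twist": [0, 0, 0]}])

```text
time: 17.9
position: [0.515, 0.2929, 0.1178]
tool_rot: [-0.17, 0.985, 0.0, 0.0]
ft_force: [0.4, 0.3, -0.0]
grip_width: 0.0366
grip_force: 0.0
```

Request:
move_arm(commands=[{"hand": 5, "travel": [0, 0, 0], "twist": [0, 0, 0]}, {"hand": 5, "travel": [0, 0, -1.5], "twist": [0, 0, 0]}, {"hand": 5, "travel": [0, 0, -3.5], "twist": [0, 0, 0]}, {"hand": 5, "travel": [0, 0, -4], "twist": [0, 0, 0]}, {"hand": 5, "travel": [0, 0, 0], "twist": [0, 0, 0]}])

```text
time: 18.32
position: [0.5194, 0.2946, 0.2151]
tool_rot: [-0.17, 0.985, 0.001, 0.007]
ft_force: [1.5, 0.4, 0.7]
grip_width: 0.0496
grip_force: 0.0
```

```bash
python3 plan.py 496 -137 180 0; python3 plan.py 496 -137 180 0 far|head -2; python3 - <<'E'
from rim import *
s,t=snap("scene",8),snap("top",8)
print("sqlid scene",rect(s,wood(s,(335,265,55,65)),.029)) 
cv2.imwrite("pics/v8.png",np.hstack([crop(s,180,150,80,80,5),crop(s,320,260,80,80,5)]))
E
```

```text
t 18.32 pos [519.4 294.6 215.1] yaw 109.6 zdir [ 0.0143  0.0049 -0.9999] q1,q6 [ 0.33 -1.58] F [1.5 0.4 0.7] w 49.6
n 12 wz/row -5.87
[1.39, -3.32, 0.29]
[1.72, -3.16, 0.29]
[2.04, -2.97, 0.29]
[2.33, -2.75, 0.29]
[2.6, -2.49, 0.29]
[2.84, -2.22, 0.29]
[3.05, -1.91, 0.29]
[3.23, -1.59, 0.29]
[3.38, -1.25, 0.29]
[3.49, -0.9, 0.29]
[3.56, -0.54, 0.29]
[3.6, -0.17, 0.29]
t 18.32 pos [519.4 294.6 215.1] yaw 109.6 zdir [ 0.0143  0.0049 -0.9999] q1,q6 [ 0.33 -1.58] F [1.5 0.4 0.7] w 49.6
n 16 wz/row 6.85
sqlid scene (array([ 491.5, -142. ]), array([85.7, 92.2]), 88.0)
```

View pics/v8.png

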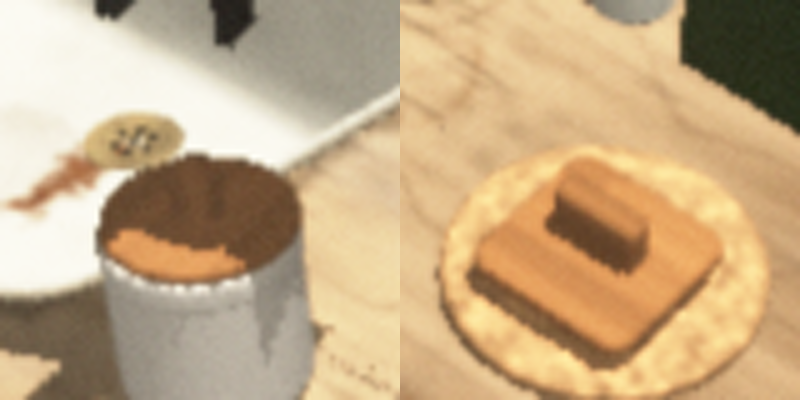

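Round lid is home; the square lid waits on the trivet. Back to it, turning the short way within the wrist's range (-109.6°).

```bash
python3 - <<'E'
from rim import *
s,t=load("scene",8),load("top",8)
print("bar",ray(s,(360.4,298.8),.055), proj(t,[[.497,-.1395,.029]]))
x,y,w,h=340,230,70,70
hsv=cv2.cvtColor(t["frame"][y:y+h,x:x+w],cv2.COLOR_RGB2HSV)
print(hsv[35,::4].tolist())
E
python3 plan.py 496 -138 150 0 far
```

```text
bar [[ 0.50169208 -0.13736936  0.055     ]] [[375.84017257 268.42532127]]
[[17, 81, 180], [17, 81, 183], [17, 84, 176], [17, 101, 213], [16, 104, 203], [16, 112, 173], [15, 130, 196], [15, 136, 173], [15, 135, 176], [15, 135, 174], [15, 134, 177], [15, 131, 191], [16, 129, 194], [17, 101, 212], [17, 101, 213], [17, 83, 184], [17, 81, 182], [17, 82, 180]]
t 18.42 pos [516.1 293.4 209.8] yaw 109.6 zdir [ 0.0049  0.0017 -1.    ] q1,q6 [ 0.33 -1.58] F [ 0.1 -0.3  0.6] w 49.7
n 16 wz/row 6.85
[1.02, -2.5, 0.37]
[0.72, -2.6, 0.37]
[0.4, -2.67, 0.37]
[0.08, -2.7, 0.37]
[-0.24, -2.69, 0.37]
[-0.56, -2.64, 0.37]
[-0.87, -2.55, 0.37]
[-1.17, -2.43, 0.37]
[-1.45, -2.28, 0.37]
[-1.71, -2.09, 0.37]
[-1.95, -1.87, 0.37]
[-2.16, -1.62, 0.37]
[-2.34, -1.35, 0.37]
[-2.48, -1.06, 0.37]
[-2.59, -0.76, 0.37]
[-2.66, -0.45, 0.37]
```

Request:
move_arm(commands=[{"hand": 5, "travel": [1.0, -2.5, 0], "twist": [0, 0, 6.85]}, {"hand": 5, "travel": [0.7, -2.6, 0], "twist": [0, 0, 6.85]}, {"hand": 5, "travel": [0.4, -2.65, 0], "twist": [0, 0, 6.85]}, {"hand": 5, "travel": [0.1, -2.7, 0], "twist": [0, 0, 6.85]}, {"hand": 5, "travel": [-0.25, -2.7, 0], "twist": [0, 0, 6.85]}])

```text
time: 18.83
position: [0.5072, 0.157, 0.2059]
tool_rot: [0.13, 0.991, -0.0, -0.002]
ft_force: [0.9, -0.4, 0.6]
grip_width: 0.0501
grip_force: 0.0
```

Request:
move_arm(commands=[{"hand": 5, "travel": [-0.55, -2.65, 0], "twist": [0, 0, 6.85]}, {"hand": 5, "travel": [-0.85, -2.55, 0], "twist": [0, 0, 6.85]}, {"hand": 5, "travel": [-1.15, -2.45, 0], "twist": [0, 0, 6.85]}, {"hand": 5, "travel": [-1.45, -2.3, 0], "twist": [0, 0, 6.85]}, {"hand": 5, "travel": [-1.7, -2.1, 0], "twist": [0, 0, 6.85]}])

```text
time: 19.25
position: [0.5001, 0.0221, 0.2061]
tool_rot: [0.417, 0.909, -0.0, -0.002]
ft_force: [0.2, -0.7, 0.5]
grip_width: 0.0498
grip_force: 0.0
```

```bash
python3 plan.py 497 -138 150 0
```

```text
t 19.25 pos [500.1  22.1 206.1] yaw 40.7 zdir [-3.4e-03  6.0e-04 -1.0e+00] q1,q6 [-0.18 -0.89] F [ 0.2 -0.7  0.5] w 49.8
n 6 wz/row 6.79
[-1.99, -1.78, 0.93]
[-2.19, -1.53, 0.93]
[-2.35, -1.26, 0.93]
[-2.48, -0.98, 0.93]
[-2.58, -0.68, 0.93]
[-2.64, -0.37, 0.93]
```

Request:
move_arm(commands=[{"hand": 5, "travel": [-2.0, -1.75, 0.9], "twist": [0, 0, 6.8]}, {"hand": 5, "travel": [-2.2, -1.5, 0.9], "twist": [0, 0, 6.8]}, {"hand": 5, "travel": [-2.35, -1.25, 0.9], "twist": [0, 0, 6.8]}, {"hand": 5, "travel": [-2.5, -1, 0.9], "twist": [0, 0, 6.8]}, {"hand": 5, "travel": [-2.6, -0.7, 0.9], "twist": [0, 0, 6.8]}])

```text
time: 19.67
position: [0.4988, -0.1112, 0.1607]
tool_rot: [0.664, 0.747, -0.0, -0.002]
ft_force: [-0.2, -0.5, -1.1]
grip_width: 0.0502
grip_force: 0.0
```

Request:
move_arm(commands=[{"hand": 5, "travel": [-2.65, -0.35, 0.9], "twist": [0, 0, 6.8]}, {"hand": 5, "travel": [0, 0, 3], "twist": [0, 0, 0]}, {"hand": 5, "travel": [0, 0, 3], "twist": [0, 0, 0]}, {"hand": 5, "travel": [0, 0, 0], "twist": [0, 0, 0]}, {"hand": 5, "travel": [0, 0, 0], "twist": [0, 0, 0]}])

```text
time: 20.08
position: [0.4978, -0.1362, 0.0915]
tool_rot: [0.705, 0.709, -0.001, -0.003]
ft_force: [0.2, -0.6, 0.4]
grip_width: 0.05
grip_force: 0.0
```

```bash
python3 plan.py 497 -138 51 0 3
```

```text
t 20.08 pos [ 497.8 -136.2   91.5] yaw 0.3 zdir [-0.0062  0.0033 -1.    ] q1,q6 [-0.48 -0.49] F [ 0.2 -0.6  0.4] w 50.0
n 3 wz/row 0.09
[-0.06, -0.03, 1.35]
[-0.06, -0.03, 1.35]
[-0.06, -0.03, 1.35]
```

Request:
move_arm(commands=[{"hand": 5, "travel": [-0.2, -0.3, 2.2], "twist": [0, 0, 0.3]}, {"hand": 5, "travel": [0, 0, 1.3], "twist": [0, 0, 0]}, {"hand": 5, "travel": [0, 0, 0.6], "twist": [0, 0, 0]}, {"hand": 5, "travel": [0, 0, 0], "twist": [0, 0, 0]}, {"hand": 5, "travel": [0, 0, 0], "twist": [0, 0, 0]}])

```text
time: 20.5
position: [0.4976, -0.1391, 0.0535]
tool_rot: [0.707, 0.707, 0.0, 0.001]
ft_force: [-0.0, 0.4, 0.3]
grip_width: 0.05
grip_force: 0.0
```

Request:
move_arm(commands=[{"hand": 1, "travel": [0, 0, 0.3], "twist": [0, 0, 0]}, {"hand": 1, "travel": [0, 0, 0], "twist": [0, 0, 0]}, {"hand": 1, "travel": [0, 0, 0], "twist": [0, 0, 0]}, {"hand": 1, "travel": [0, 0, 0], "twist": [0, 0, 0]}, {"hand": 1, "travel": [0, 0, 0], "twist": [0, 0, 0]}])

```text
time: 20.92
position: [0.4972, -0.1393, 0.0499]
tool_rot: [0.707, 0.707, 0.0, 0.0]
ft_force: [-0.2, 0.8, -0.0]
grip_width: 0.0245
grip_force: 0.0
```

Request:
move_arm(commands=[{"hand": 1, "travel": [0, 0, 0], "twist": [0, 0, 0]}, {"hand": 1, "travel": [0, 0, 0], "twist": [0, 0, 0]}, {"hand": 1, "travel": [0, 0, 0], "twist": [0, 0, 0]}, {"hand": 1, "travel": [0, 0, 0], "twist": [0, 0, 0]}])

```text
time: 21.25
position: [0.4971, -0.1393, 0.0497]
tool_rot: [0.707, 0.707, 0.0, 0.0]
ft_force: [0.3, -0.1, 1.7]
grip_width: 0.0138
grip_force: 30.0
```

Request:
move_arm(commands=[{"hand": 1, "travel": [0, 0, -2], "twist": [0, 0, 0]}, {"hand": 1, "travel": [0, 0, -4], "twist": [0, 0, 0]}, {"hand": 1, "travel": [0, 0, -4], "twist": [0, 0, 0]}, {"hand": 1, "travel": [0, 0, -4], "twist": [0, 0, 0]}, {"hand": 1, "travel": [0, 0, -1], "twist": [0, 0, 0]}])

```text
time: 21.67
position: [0.4997, -0.1405, 0.205]
tool_rot: [0.707, 0.707, 0.002, 0.005]
ft_force: [0.3, -0.3, -1.5]
grip_width: 0.0137
grip_force: 30.0
```

```bash
python3 plan.py 514.5 -359 200 26.5
```

```text
t 21.67 pos [ 499.7 -140.5  205. ] yaw -0.0 zdir [ 0.0091 -0.0048 -0.9999] q1,q6 [-0.49 -0.49] F [ 0.3 -0.3 -1.5] w 13.7
n 6 wz/row -4.42
[-3.64, 0.25, 0.08]
[-3.65, -0.04, 0.08]
[-3.64, -0.32, 0.08]
[-3.6, -0.6, 0.08]
[-3.54, -0.87, 0.08]
[-3.47, -1.14, 0.08]
```

Request:
move_arm(commands=[{"hand": 1, "travel": [-3.65, 0.45, 0], "twist": [0, 0, -4.4]}, {"hand": 1, "travel": [-3.65, -0.05, 0], "twist": [0, 0, -4.4]}, {"hand": 1, "travel": [-3.65, -0.3, 0], "twist": [0, 0, -4.4]}, {"hand": 1, "travel": [-3.6, -0.6, 0], "twist": [0, 0, -4.4]}, {"hand": 1, "travel": [-3.55, -0.9, 0], "twist": [0, 0, -4.4]}])

```text
time: 22.08
position: [0.5102, -0.3227, 0.1985]
tool_rot: [0.558, 0.83, 0.0, -0.001]
ft_force: [1.0, -0.2, -1.2]
grip_width: 0.0137
grip_force: 30.0
```

Request:
move_arm(commands=[{"hand": 1, "travel": [-3.45, -1.15, 0], "twist": [0, 0, -4.5]}, {"hand": 1, "travel": [0, 0, 3], "twist": [0, 0, 0]}, {"hand": 1, "travel": [0, 0, 2.5], "twist": [0, 0, 0]}, {"hand": 1, "travel": [0, 0, 0], "twist": [0, 0, 0]}, {"hand": 1, "travel": [0, 0, 0], "twist": [0, 0, 0]}])

```text
time: 22.5
position: [0.5115, -0.3565, 0.1421]
tool_rot: [0.526, 0.85, 0.001, -0.003]
ft_force: [0.9, 0.1, -0.2]
grip_width: 0.0135
grip_force: 30.0
```

Request:
move_arm(commands=[{"hand": 1, "travel": [0, 0, 0], "twist": [0, 0, 0]}, {"hand": 1, "travel": [0, 0, 0], "twist": [0, 0, 0]}])

```text
time: 22.67
position: [0.514, -0.3582, 0.146]
tool_rot: [0.526, 0.85, -0.0, 0.001]
ft_force: [0.2, 0.6, -1.5]
grip_width: 0.0136
grip_force: 30.0
```

```bash
python3 plan.py 514.5 -359 131 26.5 2; python3 - <<'E'
from rim import *
s=snap("scene",9)
cv2.imwrite("pics/v9.png",crop(s,400,260,120,120,5))
E
```

```text
t 22.67 pos [ 514.  -358.2  146. ] yaw 26.5 zdir [ 0.0019 -0.0019 -1.    ] q1,q6 [-0.79 -1.25] F [ 0.2  0.6 -1.5] w 13.6
n 2 wz/row 0.01
[-0.05, 0.0, 0.75]
[-0.05, 0.0, 0.75]
```

View pics/v9.png

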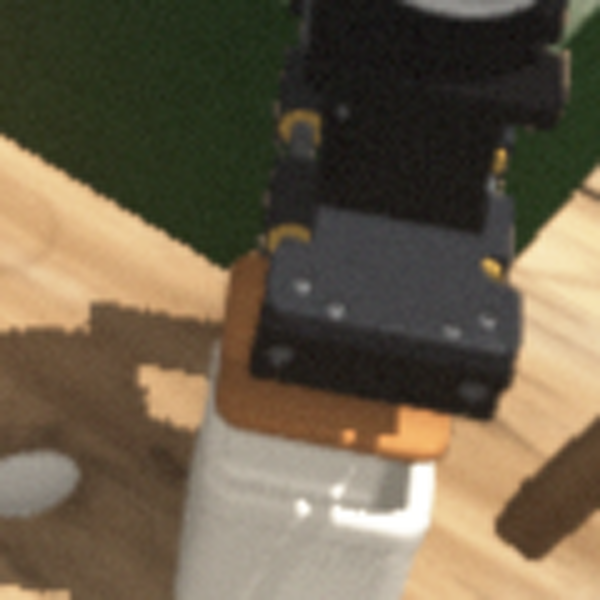

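The square lid is over its canister with its edges parallel to the rim, and the washboard foot at lower right is clear. Lowering.

Request:
move_arm(commands=[{"hand": 1, "travel": [-0.1, 0, 0.9], "twist": [0, 0, 0]}, {"hand": 1, "travel": [0, 0, 0.6], "twist": [0, 0, 0]}, {"hand": 1, "travel": [0, 0, 0], "twist": [0, 0, 0]}, {"hand": 1, "travel": [0, 0, 0], "twist": [0, 0, 0]}, {"hand": 1, "travel": [0, 0, 0], "twist": [0, 0, 0]}])

```text
time: 23.13
position: [0.5136, -0.3588, 0.1295]
tool_rot: [0.526, 0.85, 0.0, -0.0]
ft_force: [0.4, -1.0, -1.8]
grip_width: 0.0136
grip_force: 30.0
```

Request:
move_arm(commands=[{"hand": 1, "travel": [0, 0, 0.5], "twist": [0, 0, 0]}, {"hand": 1, "travel": [0, 0, 0.3], "twist": [0, 0, 0]}, {"hand": 1, "travel": [0, 0, 0.3], "twist": [0, 0, 0]}, {"hand": 1, "travel": [0, 0, 0], "twist": [0, 0, 0]}, {"hand": 1, "travel": [0, 0, 0], "twist": [0, 0, 0]}])

```text
time: 23.55
position: [0.5134, -0.3587, 0.1181]
tool_rot: [0.526, 0.85, 0.0, -0.0]
ft_force: [0.0, 0.2, -1.5]
grip_width: 0.0138
grip_force: 30.0
```

Plug is in, no contact force. Final few mm, release, rise.

Request:
move_arm(commands=[{"hand": 1, "travel": [0, 0, 0.3], "twist": [0, 0, 0]}, {"hand": 1, "travel": [0, 0, 0.2], "twist": [0, 0, 0]}, {"hand": 1, "travel": [0, 0, 0], "twist": [0, 0, 0]}, {"hand": 1, "travel": [0, 0, 0], "twist": [0, 0, 0]}])

```text
time: 23.88
position: [0.5135, -0.3588, 0.1134]
tool_rot: [0.526, 0.85, 0.0, -0.0]
ft_force: [0.7, -0.1, -1.4]
grip_width: 0.0143
grip_force: 30.0
```

Request:
move_arm(commands=[{"hand": 4, "travel": [0, 0, 0], "twist": [0, 0, 0]}, {"hand": 4, "travel": [0, 0, 0], "twist": [0, 0, 0]}, {"hand": 4, "travel": [0, 0, 0], "twist": [0, 0, 0]}, {"hand": 4, "travel": [0, 0, 0], "twist": [0, 0, 0]}, {"hand": 4, "travel": [0, 0, -1.5], "twist": [0, 0, 0]}])

```text
time: 24.3
position: [0.5121, -0.3575, 0.1263]
tool_rot: [0.526, 0.85, 0.001, -0.003]
ft_force: [-0.4, 0.3, -0.1]
grip_width: 0.0365
grip_force: 0.0
```

Request:
move_arm(commands=[{"hand": 4, "travel": [0, 0, -3.5], "twist": [0, 0, 0]}, {"hand": 4, "travel": [0, 0, -4], "twist": [0, 0, 0]}, {"hand": 4, "travel": [3, 0, -2], "twist": [0, 0, 0]}, {"hand": 4, "travel": [4, 0, 0], "twist": [0, 0, 0]}, {"hand": 4, "travel": [4, 0, 0], "twist": [0, 0, 0]}])

```text
time: 24.72
position: [0.4652, -0.2609, 0.2257]
tool_rot: [0.527, 0.85, -0.0, 0.003]
ft_force: [-0.9, 1.2, -1.1]
grip_width: 0.0399
grip_force: 0.0
```

Request:
move_arm(commands=[{"hand": 4, "travel": [0, 0, 0], "twist": [0, 0, 0]}, {"hand": 4, "travel": [0, 0, 0], "twist": [0, 0, 0]}])

```text
time: 24.88
position: [0.463, -0.2578, 0.2238]
tool_rot: [0.526, 0.851, 0.0, -0.001]
ft_force: [0.3, -0.3, -0.1]
grip_width: 0.0399
grip_force: 0.0
```

```bash
python3 - <<'E'
from rim import *
s=snap("scene",10);t=snap("top",10)
print("sq",rect(s,wood(s,(425,310,65,70)),.092),"ro",rect(s,wood(s,(195,165,50,70)),.1))
for n,p,z in (("egg",(285,284),.06),("shaker",(340,212),.074),("bottle",(234,205),.066)): pass
cv2.imwrite("pics/v10.png",np.vstack([np.hstack([crop(s,420,300,80,60,5),crop(s,180,170,80,60,5)]),np.hstack([crop(s,235,165,160,120,2.5),crop(t,190,180,160,120,2.5)])]))
E
```

```text
sq (array([ 512.4, -358.9]), array([82.3, 78.1]), 26.7) ro (array([515.4, 288.9]), array([92.4, 89.1]), 41.3)
```

View pics/v10.png

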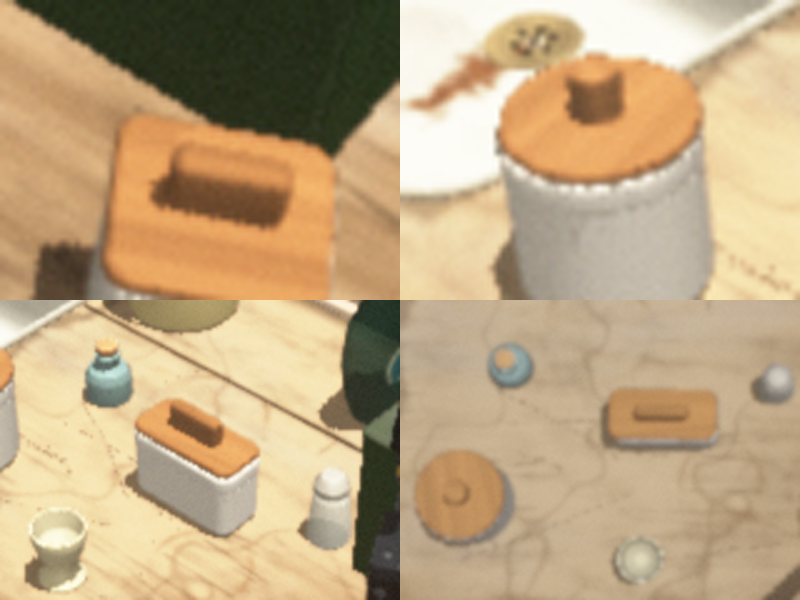

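All three lids are down flush on their own canisters: square at crop (220,205), round at (600,130), oblong at (195,440). The bystanders stand untouched and the gripper is clear, so I'm handing in.

```bash
python3 -c "
from rig import robot
print(robot.hand_in())"
```

```text
the job is handed in; nothing more can be done
None
```

I handed the job in at about 25 s: in the final pictures all three lids sit flush on their own canisters, the bystanders stand where they were, and the gripper is clear. The hand-in returned no verdict.

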